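Clip the lathe centres into their case and tug-check each one

ROBOT

A 7-joint arm with a two-finger parallel gripper is mounted at the origin on the work surface. World frame = base frame: x ahead of the robot, y to its left, z up, the work surface at z = 0. Lengths are in m, angles in rad, forces in N, time in s.
With the tool pointing down it reaches from about 0.425 to 0.825 m from the base axis. Payload 3.6 kg.
Tool frame: the origin (TCP) lies at the very end of the fingers, on their centre line; the grasp point (between the pads) lies ctrl.grip_depth behind it (ctrl.grip_depth is the distance from the TCP to the grasp point, in m); z points along the fingers, y is the line along which they close (so a half turn about z gives the same grasp; the last joint's range is limited). The gripper opens to 93 mm and grips with 3 to 60 N. Pads are 15 mm wide; open, the fingers measure 128 mm over their backs; the gripper's body (75 mm by 188 mm) begins 65 mm behind the grasp point.
Start: joints at [1.298, 0.615, -0.013, 1.423, 0.008, 1.103, -0.04], TCP at [0.158, -0.63, 0.219] pointing down, gripper open.
Joint ranges: [-3.12, 3.12], [-0.3, 2.06], [-1.34, 1.32], [0.26, 2.42], [-1.36, 4.5], [0.01, 1.98], [-2.84, 2.84]. Speed limits (rad/s): [2.79, 2.79, 3.14, 3.14, 3.14, 3.14, 3.14].

INTERFACE

Orientations are given as a unit quaternion [x, y, z, w].
In Python, from cell import sensors, snapshot, camera_params, finish_job, ctrl gives the robot as it stands. The module is installed in compiled form; this text tells all that it offers.
- The arm moves only by the tool jog_arm, never from a script. Its argument "increments" is a list of rows, each an object of numbers: "tx", "ty", "tz": the shift along the tool's x, y, z in mm; "ax", "ay", "az": the turn, a rotation vector about the tool's x, y, z in degrees; "claw": the finger opening in mm, from 0 to 93. In form: [{"tx": .., "ty": .., "tz": .., "ax": .., "ay": .., "az": .., "claw": ..}, ...]. A call has 1 to 20 rows; each row is the pose to reach, as a shift and turn from the pose commanded when the call began, along the tool's axes at that moment; what a row does not reach only later rows make up. A row lasts 1/10 s, in which the tool goes at most 50 mm and 8.59 degrees, less where a joint would pass 70% of its speed; a pose out of reach is approached as far as the arm can. A call with a gripper value outside its range is refused whole. The fingers move at their own pace and stop on an object; "newtons" is the grip in N (left out, the last holds). Time passes only in rows, so rows that repeat a pose let the fingers close. It gives the time, the measured TCP pose, the force, the opening and the grip force at its end, in the units of the state.
- sensors.get_obs(): the state, without advancing time (a new reading comes with each control period).
- snapshot(name): name is "scene" or "top"; returns the picture (384x512x3 uint8, red, green, blue); there is no depth.
- camera_params(name): a dict with "camera_matrix" (3x3 intrinsics, pixels), "dist_coeffs" ([k1, k2, p1, p2, k3] as OpenCV has them; the pictures are not rectified), "camera_from_world" (4x4, takes a point from world to camera coordinates). Camera axes: x right, y up, looking along -z (the intrinsics and any distortion apply to the point x, -y, -z); pixel columns grow to the right and rows downward; lengths in m; the calibration is good to about 2 mm. A picture is of the moment at which its call begins. camera_params takes no time and is no camera call.
- finish_job(): hands the job in; it is judged then, once.
The state is a dict: "time": time; "qpos": joint angles; "joint_vel": joint speeds; "joint_torque": joint torques, N m; "tool_pos": TCP position; "ee_rot": TCP orientation; "force": force on the tool from outside, world axes, zero at the start; "moment": the same for the moment, N m; "finger_gap": opening from 0.0 (shut) to 1.0 (fully open); "grip_force": force on a finger pad.
Only numpy, scipy, OpenCV 4.12 (cv2) and the standard library are available. Lean on these libraries where they do the work, as an engineer would, in place of code of your own. Each camera call takes 0.05 s, during which the arm holds its last target. There are 200 camera calls.

TASK

Lift the lid of the blue tool case until it rests open on its stop, then press each loose lathe centre fully home into a clip of its own and tug it straight up with about 10 N to check that it is retained: a sound clip keeps hold and its sliding shoe follows up to its stop and stays raised, whereas the one worn clip lets go, and must be left empty. When every centre is clipped with its shoe raised, close the lid; leave the other things on the bench alone.

Things in the scene. Friction and masses are not known exactly. Their poses are not given: they have to be found in the camera images.
- case: the blue tool case, fixed on the bench, 352 wide along its y, 150 deep along its x, walls 32 high and 6 thick; origin under its centre. Five orange-and-steel clips in a row, 66 mm apart along y, with grey ridges (tops 40 above the bench) between them. Beside the gap in each clip's middle (within 18 mm of the seat along x) there is room for the fingers down to 21 mm below the seat point (within 15 mm of its centre line; 24 mm farther out).
- lid (a joint): the blue clamshell lid of the tool case, rad: 0 closed, 1.7 open and resting on its stop, when its free edge stands about 180 mm above the bench. The hinge runs along the case's +x (far) rim. The lid is 26 mm deep and weighs 0.35 kg; below about 1.3 rad it falls shut, beyond that it falls open.
- lid_handle (a point): centre of the lid's handle: a round steel bar 10 mm thick, 106 mm clear length along the case's y axis, its centre 38 mm above the lid's top, near the lid's free edge; it can be pinched from above, fingers closing along the case's x, and turns in the grip as the lid swings. Axes turn with the lid; at joint 0 they are the case's axes.
- lid_hinge (a point): middle of the lid's hinge line (32.5 above the bench); its y axis is the hinge line; at joint 0 its axes are the case's axes. Opening carries the handle up and over towards the case's +x. From the hinge the closed handle lies 130 mm towards -x and 64 mm up.
- centre_1_mid (a point): middle of loose lathe centre 1 (brass collar, pointed end): a steel rod 18 mm thick and 100 long (the end piece adds up to 12) along its x axis, with a square collar 24 x 24 and 26 long round its middle, which is where to grip it; weighs about 0.16 kg. On the bench it lies on the collar, this point 12 up. May be absent.
- centre_2_mid (a point): middle of loose lathe centre 2 (red collar, four-pronged spur end): a steel rod 18 mm thick and 100 long (the end piece adds up to 12) along its x axis, with a square collar 24 x 24 and 26 long round its middle, which is where to grip it; weighs about 0.16 kg. On the bench it lies on the collar, this point 12 up. May be absent.
- centre_3_mid (a point): middle of loose lathe centre 3 (green collar, cup end): a steel rod 18 mm thick and 100 long (the end piece adds up to 12) along its x axis, with a square collar 24 x 24 and 26 long round its middle, which is where to grip it; weighs about 0.16 kg. On the bench it lies on the collar, this point 12 up. May be absent.
- centre_4_mid (a point): middle of loose lathe centre 4 (blue collar, blunt brass end): a steel rod 18 mm thick and 100 long (the end piece adds up to 12) along its x axis, with a square collar 24 x 24 and 26 long round its middle, which is where to grip it; weighs about 0.16 kg. On the bench it lies on the collar, this point 12 up. May be absent.
- seat_1 (a point): seat of clip 1 in the case: where the middle of a fully seated centre lies; x axis along the rod (either way round will do), z up; 33.5 mm above the bench with the shoe down, rising with it. Jaw pairs 28 mm either side along x (each 12 long, tops 12 above this point) snap over the rod when it is pressed straight down (about 15 N in a sound clip); the collar goes in the 44 mm gap between them.
- shoe_1 (a joint): height of the sliding shoe that carries clip 1's jaws, m: 0 down, 0.005 at its upper stop. A pull of about 9 N on the centre in it slides it up to the stop, where it stays; pressing down slides it back. A sound clip lets go only at about 15 N, a worn clip at about 2 N: the centre comes out and the shoe stays down. Any clip may be the worn one.
- seat_2 (a point): seat of clip 2 in the case: where the middle of a fully seated centre lies; x axis along the rod (either way round will do), z up; 33.5 mm above the bench with the shoe down, rising with it. Jaw pairs 28 mm either side along x (each 12 long, tops 12 above this point) snap over the rod when it is pressed straight down (about 15 N in a sound clip); the collar goes in the 44 mm gap between them.
- shoe_2 (a joint): height of the sliding shoe that carries clip 2's jaws, m: 0 down, 0.005 at its upper stop. A pull of about 9 N on the centre in it slides it up to the stop, where it stays; pressing down slides it back. A sound clip lets go only at about 15 N, a worn clip at about 2 N: the centre comes out and the shoe stays down. Any clip may be the worn one.
- seat_3 (a point): seat of clip 3 in the case: where the middle of a fully seated centre lies; x axis along the rod (either way round will do), z up; 33.5 mm above the bench with the shoe down, rising with it. Jaw pairs 28 mm either side along x (each 12 long, tops 12 above this point) snap over the rod when it is pressed straight down (about 15 N in a sound clip); the collar goes in the 44 mm gap between them.
- shoe_3 (a joint): height of the sliding shoe that carries clip 3's jaws, m: 0 down, 0.005 at its upper stop. A pull of about 9 N on the centre in it slides it up to the stop, where it stays; pressing down slides it back. A sound clip lets go only at about 15 N, a worn clip at about 2 N: the centre comes out and the shoe stays down. Any clip may be the worn one.
- seat_4 (a point): seat of clip 4 in the case: where the middle of a fully seated centre lies; x axis along the rod (either way round will do), z up; 33.5 mm above the bench with the shoe down, rising with it. Jaw pairs 28 mm either side along x (each 12 long, tops 12 above this point) snap over the rod when it is pressed straight down (about 15 N in a sound clip); the collar goes in the 44 mm gap between them.
- shoe_4 (a joint): height of the sliding shoe that carries clip 4's jaws, m: 0 down, 0.005 at its upper stop. A pull of about 9 N on the centre in it slides it up to the stop, where it stays; pressing down slides it back. A sound clip lets go only at about 15 N, a worn clip at about 2 N: the centre comes out and the shoe stays down. Any clip may be the worn one.
- seat_5 (a point): seat of clip 5 in the case: where the middle of a fully seated centre lies; x axis along the rod (either way round will do), z up; 33.5 mm above the bench with the shoe down, rising with it. Jaw pairs 28 mm either side along x (each 12 long, tops 12 above this point) snap over the rod when it is pressed straight down (about 15 N in a sound clip); the collar goes in the 44 mm gap between them.
- shoe_5 (a joint): height of the sliding shoe that carries clip 5's jaws, m: 0 down, 0.005 at its upper stop. A pull of about 9 N on the centre in it slides it up to the stop, where it stays; pressing down slides it back. A sound clip lets go only at about 15 N, a worn clip at about 2 N: the centre comes out and the shoe stays down. Any clip may be the worn one.
- blank: bystander: a square turning blank of brown wood, 50 x 120 x 50 mm; origin at its underside. Leave alone.
- glue: bystander: a white glue bottle with a yellow label, 150 mm tall; origin at its underside. Leave alone.
- sander: bystander: a cork sanding block, 100 x 60 x 35 mm; origin at its underside. Leave alone.
- brush: bystander: a wooden-handled bench brush. Leave alone.
- bowl: bystander: a dark turned bowl, 120 mm across; origin at its underside. Leave alone.
- mug: bystander: a blue mug, 90 mm tall; origin at its underside. Leave alone.
Not all that is in view belongs to the job. Leave any pink or turquoise look-alike of the part that bears centre_3_mid alone.

How it is judged:
On the way, in this order (a step that is already met when the one before it is completed fails the run):
1. the lid has been lifted open and rests on its stop (value of joint lid above 1.6 rad), for 0.3 s.
2. with the lid open, every centre is clipped and its shoe has been tugged up (value of joint lid above 1.6 rad and ((distance between centre_1_mid and seat_1 below 0.013 m and z of centre_1_mid in the frame of seat_1 between -0.003 and 0.003 m and angle between the x axis of centre_1_mid and the x axis of seat_1, either way round below 0.1 rad and value of joint shoe_1 above 0.0035 m) or (distance between centre_1_mid and seat_2 below 0.013 m and z of centre_1_mid in the frame of seat_2 between -0.003 and 0.003 m and angle between the x axis of centre_1_mid and the x axis of seat_2, either way round below 0.1 rad and value of joint shoe_2 above 0.0035 m) or (distance between centre_1_mid and seat_3 below 0.013 m and z of centre_1_mid in the frame of seat_3 between -0.003 and 0.003 m and angle between the x axis of centre_1_mid and the x axis of seat_3, either way round below 0.1 rad and value of joint shoe_3 above 0.0035 m) or (distance between centre_1_mid and seat_4 below 0.013 m and z of centre_1_mid in the frame of seat_4 between -0.003 and 0.003 m and angle between the x axis of centre_1_mid and the x axis of seat_4, either way round below 0.1 rad and value of joint shoe_4 above 0.0035 m) or (distance between centre_1_mid and seat_5 below 0.013 m and z of centre_1_mid in the frame of seat_5 between -0.003 and 0.003 m and angle between the x axis of centre_1_mid and the x axis of seat_5, either way round below 0.1 rad and value of joint shoe_5 above 0.0035 m)) and ((distance between centre_2_mid and seat_1 below 0.013 m and z of centre_2_mid in the frame of seat_1 between -0.003 and 0.003 m and angle between the x axis of centre_2_mid and the x axis of seat_1, either way round below 0.1 rad and value of joint shoe_1 above 0.0035 m) or (distance between centre_2_mid and seat_2 below 0.013 m and z of centre_2_mid in the frame of seat_2 between -0.003 and 0.003 m and angle between the x axis of centre_2_mid and the x axis of seat_2, either way round below 0.1 rad and value of joint shoe_2 above 0.0035 m) or (distance between centre_2_mid and seat_3 below 0.013 m and z of centre_2_mid in the frame of seat_3 between -0.003 and 0.003 m and angle between the x axis of centre_2_mid and the x axis of seat_3, either way round below 0.1 rad and value of joint shoe_3 above 0.0035 m) or (distance between centre_2_mid and seat_4 below 0.013 m and z of centre_2_mid in the frame of seat_4 between -0.003 and 0.003 m and angle between the x axis of centre_2_mid and the x axis of seat_4, either way round below 0.1 rad and value of joint shoe_4 above 0.0035 m) or (distance between centre_2_mid and seat_5 below 0.013 m and z of centre_2_mid in the frame of seat_5 between -0.003 and 0.003 m and angle between the x axis of centre_2_mid and the x axis of seat_5, either way round below 0.1 rad and value of joint shoe_5 above 0.0035 m)) and ((distance between centre_3_mid and seat_1 below 0.013 m and z of centre_3_mid in the frame of seat_1 between -0.003 and 0.003 m and angle between the x axis of centre_3_mid and the x axis of seat_1, either way round below 0.1 rad and value of joint shoe_1 above 0.0035 m) or (distance between centre_3_mid and seat_2 below 0.013 m and z of centre_3_mid in the frame of seat_2 between -0.003 and 0.003 m and angle between the x axis of centre_3_mid and the x axis of seat_2, either way round below 0.1 rad and value of joint shoe_2 above 0.0035 m) or (distance between centre_3_mid and seat_3 below 0.013 m and z of centre_3_mid in the frame of seat_3 between -0.003 and 0.003 m and angle between the x axis of centre_3_mid and the x axis of seat_3, either way round below 0.1 rad and value of joint shoe_3 above 0.0035 m) or (distance between centre_3_mid and seat_4 below 0.013 m and z of centre_3_mid in the frame of seat_4 between -0.003 and 0.003 m and angle between the x axis of centre_3_mid and the x axis of seat_4, either way round below 0.1 rad and value of joint shoe_4 above 0.0035 m) or (distance between centre_3_mid and seat_5 below 0.013 m and z of centre_3_mid in the frame of seat_5 between -0.003 and 0.003 m and angle between the x axis of centre_3_mid and the x axis of seat_5, either way round below 0.1 rad and value of joint shoe_5 above 0.0035 m)) and ((distance between centre_4_mid and seat_1 below 0.013 m and z of centre_4_mid in the frame of seat_1 between -0.003 and 0.003 m and angle between the x axis of centre_4_mid and the x axis of seat_1, either way round below 0.1 rad and value of joint shoe_1 above 0.0035 m) or (distance between centre_4_mid and seat_2 below 0.013 m and z of centre_4_mid in the frame of seat_2 between -0.003 and 0.003 m and angle between the x axis of centre_4_mid and the x axis of seat_2, either way round below 0.1 rad and value of joint shoe_2 above 0.0035 m) or (distance between centre_4_mid and seat_3 below 0.013 m and z of centre_4_mid in the frame of seat_3 between -0.003 and 0.003 m and angle between the x axis of centre_4_mid and the x axis of seat_3, either way round below 0.1 rad and value of joint shoe_3 above 0.0035 m) or (distance between centre_4_mid and seat_4 below 0.013 m and z of centre_4_mid in the frame of seat_4 between -0.003 and 0.003 m and angle between the x axis of centre_4_mid and the x axis of seat_4, either way round below 0.1 rad and value of joint shoe_4 above 0.0035 m) or (distance between centre_4_mid and seat_5 below 0.013 m and z of centre_4_mid in the frame of seat_5 between -0.003 and 0.003 m and angle between the x axis of centre_4_mid and the x axis of seat_5, either way round below 0.1 rad and value of joint shoe_5 above 0.0035 m))), for 0.3 s.
At the end, for the whole second after the job is handed in: The lid is closed (below 0.05 rad); every centre present is seated in a clip: its middle within 13 mm of the seat point and within 3 mm of it in height, its rod within 0.1 rad of the clip's direction, and that clip's shoe raised by more than 3.5 mm (value of joint lid below 0.05 rad and ((distance between centre_1_mid and seat_1 below 0.013 m and z of centre_1_mid in the frame of seat_1 between -0.003 and 0.003 m and angle between the x axis of centre_1_mid and the x axis of seat_1, either way round below 0.1 rad and value of joint shoe_1 above 0.0035 m) or (distance between centre_1_mid and seat_2 below 0.013 m and z of centre_1_mid in the frame of seat_2 between -0.003 and 0.003 m and angle between the x axis of centre_1_mid and the x axis of seat_2, either way round below 0.1 rad and value of joint shoe_2 above 0.0035 m) or (distance between centre_1_mid and seat_3 below 0.013 m and z of centre_1_mid in the frame of seat_3 between -0.003 and 0.003 m and angle between the x axis of centre_1_mid and the x axis of seat_3, either way round below 0.1 rad and value of joint shoe_3 above 0.0035 m) or (distance between centre_1_mid and seat_4 below 0.013 m and z of centre_1_mid in the frame of seat_4 between -0.003 and 0.003 m and angle between the x axis of centre_1_mid and the x axis of seat_4, either way round below 0.1 rad and value of joint shoe_4 above 0.0035 m) or (distance between centre_1_mid and seat_5 below 0.013 m and z of centre_1_mid in the frame of seat_5 between -0.003 and 0.003 m and angle between the x axis of centre_1_mid and the x axis of seat_5, either way round below 0.1 rad and value of joint shoe_5 above 0.0035 m)) and ((distance between centre_2_mid and seat_1 below 0.013 m and z of centre_2_mid in the frame of seat_1 between -0.003 and 0.003 m and angle between the x axis of centre_2_mid and the x axis of seat_1, either way round below 0.1 rad and value of joint shoe_1 above 0.0035 m) or (distance between centre_2_mid and seat_2 below 0.013 m and z of centre_2_mid in the frame of seat_2 between -0.003 and 0.003 m and angle between the x axis of centre_2_mid and the x axis of seat_2, either way round below 0.1 rad and value of joint shoe_2 above 0.0035 m) or (distance between centre_2_mid and seat_3 below 0.013 m and z of centre_2_mid in the frame of seat_3 between -0.003 and 0.003 m and angle between the x axis of centre_2_mid and the x axis of seat_3, either way round below 0.1 rad and value of joint shoe_3 above 0.0035 m) or (distance between centre_2_mid and seat_4 below 0.013 m and z of centre_2_mid in the frame of seat_4 between -0.003 and 0.003 m and angle between the x axis of centre_2_mid and the x axis of seat_4, either way round below 0.1 rad and value of joint shoe_4 above 0.0035 m) or (distance between centre_2_mid and seat_5 below 0.013 m and z of centre_2_mid in the frame of seat_5 between -0.003 and 0.003 m and angle between the x axis of centre_2_mid and the x axis of seat_5, either way round below 0.1 rad and value of joint shoe_5 above 0.0035 m)) and ((distance between centre_3_mid and seat_1 below 0.013 m and z of centre_3_mid in the frame of seat_1 between -0.003 and 0.003 m and angle between the x axis of centre_3_mid and the x axis of seat_1, either way round below 0.1 rad and value of joint shoe_1 above 0.0035 m) or (distance between centre_3_mid and seat_2 below 0.013 m and z of centre_3_mid in the frame of seat_2 between -0.003 and 0.003 m and angle between the x axis of centre_3_mid and the x axis of seat_2, either way round below 0.1 rad and value of joint shoe_2 above 0.0035 m) or (distance between centre_3_mid and seat_3 below 0.013 m and z of centre_3_mid in the frame of seat_3 between -0.003 and 0.003 m and angle between the x axis of centre_3_mid and the x axis of seat_3, either way round below 0.1 rad and value of joint shoe_3 above 0.0035 m) or (distance between centre_3_mid and seat_4 below 0.013 m and z of centre_3_mid in the frame of seat_4 between -0.003 and 0.003 m and angle between the x axis of centre_3_mid and the x axis of seat_4, either way round below 0.1 rad and value of joint shoe_4 above 0.0035 m) or (distance between centre_3_mid and seat_5 below 0.013 m and z of centre_3_mid in the frame of seat_5 between -0.003 and 0.003 m and angle between the x axis of centre_3_mid and the x axis of seat_5, either way round below 0.1 rad and value of joint shoe_5 above 0.0035 m)) and ((distance between centre_4_mid and seat_1 below 0.013 m and z of centre_4_mid in the frame of seat_1 between -0.003 and 0.003 m and angle between the x axis of centre_4_mid and the x axis of seat_1, either way round below 0.1 rad and value of joint shoe_1 above 0.0035 m) or (distance between centre_4_mid and seat_2 below 0.013 m and z of centre_4_mid in the frame of seat_2 between -0.003 and 0.003 m and angle between the x axis of centre_4_mid and the x axis of seat_2, either way round below 0.1 rad and value of joint shoe_2 above 0.0035 m) or (distance between centre_4_mid and seat_3 below 0.013 m and z of centre_4_mid in the frame of seat_3 between -0.003 and 0.003 m and angle between the x axis of centre_4_mid and the x axis of seat_3, either way round below 0.1 rad and value of joint shoe_3 above 0.0035 m) or (distance between centre_4_mid and seat_4 below 0.013 m and z of centre_4_mid in the frame of seat_4 between -0.003 and 0.003 m and angle between the x axis of centre_4_mid and the x axis of seat_4, either way round below 0.1 rad and value of joint shoe_4 above 0.0035 m) or (distance between centre_4_mid and seat_5 below 0.013 m and z of centre_4_mid in the frame of seat_5 between -0.003 and 0.003 m and angle between the x axis of centre_4_mid and the x axis of seat_5, either way round below 0.1 rad and value of joint shoe_5 above 0.0035 m))); the robot touches nothing.
It fails at once if one of the bystanders is pushed more than 4 cm from its place (distance of any of blank, glue, sander, brush, bowl, mug from where it was at the start of the episode above 0.04 m).
Of centre_1, centre_2, centre_3, centre_4 only 3 to 4 are there at a start; the rules pass over those that are not, and their reading is None.
At some moment in a run one of centre_1, centre_2, centre_3, centre_4 may be knocked a few centimetres aside while the robot is not near it.
Once in a run the grip may slacken for a moment while it holds something.
It also fails if it takes over 210 s, if anything falls off the work surface, if the arm or the gripper's body presses on something with over 40 N, if the wrist force passes 120 N, or if a joint passes its speed limit or range.

## Working session

There is one attempt and no reset: what is moved stays moved. The work goes in short steps, Python scripts to look and compute and a tool call to move; the robot and the scene stay as the last step left them, time stands still between calls to the robot, and variables do not carry over. Pictures are saved under pics/ and viewed, at most 14 in all, crops included, and the job is handed in when it is done.

Besides the shell and the picture viewer there is one more tool, called after ">>>" as a command line: name --argument value ..., lists and objects as JSON in quotes. jog_arm: Moves the arm, as the interface text tells. Its arguments: {"type":"object","properties":{"increments":{"type":"array"},"newtons":{"type":"number"}},"required":["increments"]}

```bash
mkdir -p pics; python3 - <<'E'
from cell import sensors, snapshot, camera_params, ctrl
import cv2,numpy as np
print({k:np.round(v,3) for k,v in sensors.get_obs().items()}, ctrl.grip_depth)
for n in("scene","top"):
    im=snapshot(n); cv2.imwrite(f"pics/{n}0.png",im[...,::-1])
    p=camera_params(n); print(n,{k:np.round(v,4).tolist() for k,v in p.items()})
a=cv2.imread("pics/scene0.png");b=cv2.imread("pics/top0.png")
E
```

```text
{'time': np.float64(0.0), 'qpos': array([ 1.298,  0.616, -0.013,  1.425,  0.008,  1.103, -0.04 ]), 'joint_vel': array([ 0.   , -0.001, -0.001, -0.001, -0.001,  0.002, -0.002]), 'joint_torque': array([-0.0000e+00, -4.5894e+01,  2.0900e-01, -1.6575e+01, -6.1000e-02,
        2.0000e-02,  0.0000e+00]), 'tool_pos': array([ 0.158, -0.63 ,  0.217]), 'ee_rot': array([ 0.992,  0.123, -0.   , -0.001]), 'force': array([ 0.533, -0.5  ,  0.306]), 'moment': array([-0.014,  0.029,  0.055]), 'grip_force': np.float64(0.0), 'finger_gap': np.float64(0.997)} 0.0188
scene {'camera_matrix': [[410.0415, 0.0, 256.2779], [0.0, 410.0415, 192.8515], [0.0, 0.0, 1.0]], 'dist_coeffs': [-0.0919, 0.0, 0.0, 0.0, 0.0], 'camera_from_world': [[-0.4726, 0.8812, -0.0145, 0.2418], [-0.7526, -0.395, 0.5269, 0.3387], [0.4585, 0.2599, 0.8498, -1.8048], [0.0, 0.0, 0.0, 1.0]]}
top {'camera_matrix': [[470.4201, 0.0, 248.1891], [0.0, 470.4201, 187.5774], [0.0, 0.0, 1.0]], 'dist_coeffs': [-0.1477, 0.0, 0.0, 0.0, 0.0], 'camera_from_world': [[0.0036, -0.9999, 0.0134, -0.0183], [0.9989, 0.0042, 0.0467, -0.511], [-0.0468, 0.0132, 0.9988, -1.5539], [0.0, 0.0, 0.0, 1.0]]}
```

View pics/scene0.png

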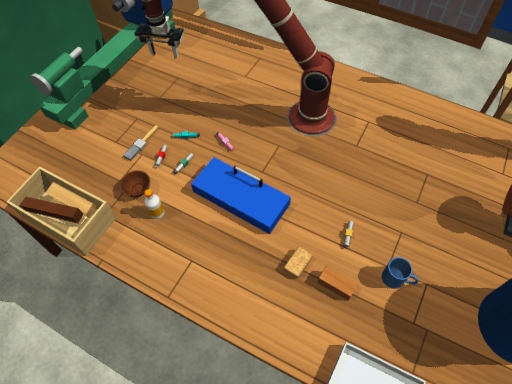

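View pics/top0.png

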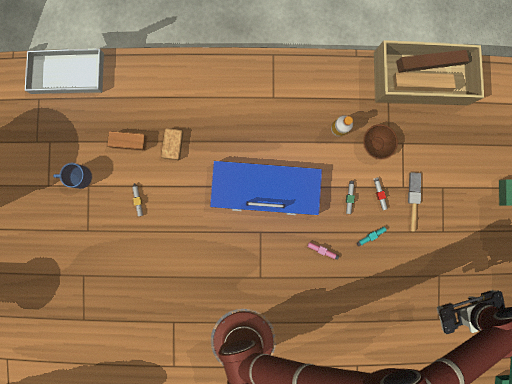

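```bash
cat > h.py <<'E'
from cell import sensors, snapshot, camera_params
import cv2, numpy as np
from scipy.optimize import least_squares
P={n:camera_params(n) for n in("scene","top")}
F=np.diag([1,-1,-1.])
def proj(n,X):
    p=P[n];T=F@np.array(p["camera_from_world"])[:3]
    return cv2.projectPoints(np.atleast_2d(np.float64(X)),cv2.Rodrigues(T[:,:3])[0],T[:,3],np.array(p["camera_matrix"]),np.array(p["dist_coeffs"]))[0][:,0]
def ray(n,uv):
    p=P[n];T=F@np.array(p["camera_from_world"])[:3]
    q=cv2.undistortPoints(np.float64([[uv]]),np.array(p["camera_matrix"]),np.array(p["dist_coeffs"]))[0,0]
    return -T[:,:3].T@T[:,3], T[:,:3].T@np.r_[q,1]
def onz(n,uv,z):
    o,d=ray(n,uv);return o+d*(z-o[2])/d[2]
def tri(us,ut):
    return least_squares(lambda X:np.r_[(proj("scene",X)-us)[0],(proj("top",X)-ut)[0]],[.55,0,.03]).x
def crop(n,im,c,s,k=6):
    u,v=c;return cv2.resize(im[v-s:v+s,u-s:u+s,::-1],None,fx=k,fy=k,interpolation=cv2.INTER_CUBIC)
E
python3 - <<'E'
from h import *
a=cv2.imread("pics/scene0.png")[...,::-1];b=cv2.imread("pics/top0.png")[...,::-1]
r1=np.hstack([crop("t",b,c,22,6) for c in[(350,197),(381,193),(138,200)]])
r2=np.hstack([crop("s",a,c,22,6) for c in[(183,163),(160,156),(348,234)]])
cv2.imwrite("pics/c1.png",np.vstack([r1,r2]))
t=cv2.resize(b[145:230,195:335,::-1],None,fx=5,fy=5,interpolation=cv2.INTER_CUBIC)
cv2.imwrite("pics/c2.png",t)
E
```

```text
(no output)
```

View pics/c1.png

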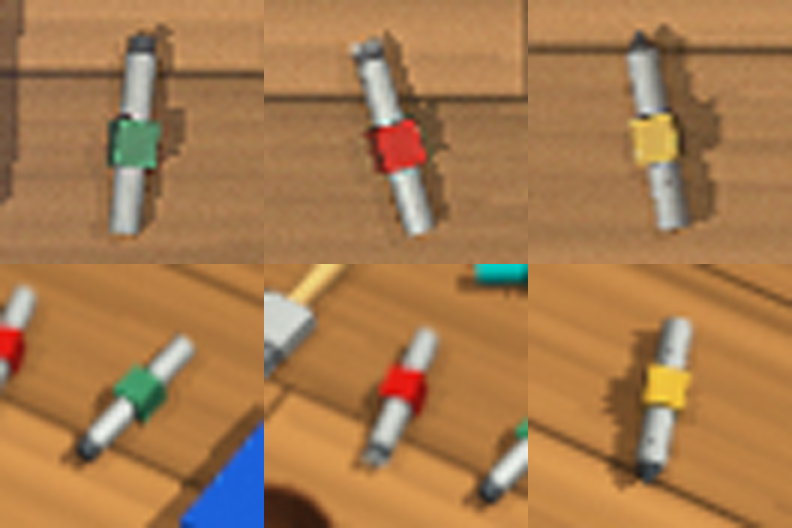

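View pics/c2.png

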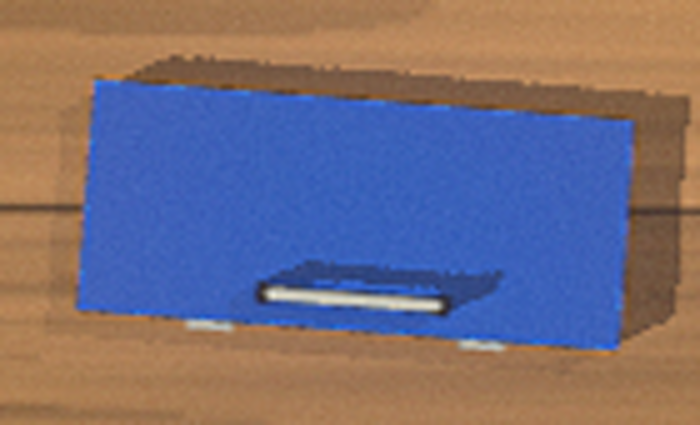

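```bash
cat >> h.py <<'E'
HS={"green":(45,80),"red":(0,6),"brass":(18,30)}
def blob(im,col,near,r=12,smin=130):
    h=cv2.cvtColor(im,cv2.COLOR_RGB2HSV);lo,hi=HS[col]
    m=((h[...,0]>=lo)&(h[...,0]<=hi)&(h[...,1]>(90 if col=="green" else smin+(40 if col=="brass" else 60)))&(h[...,2]>60)).astype(np.uint8)
    if col=="brass": m&=(h[...,2]>170).astype(np.uint8)
    k=np.zeros_like(m);cv2.circle(k,tuple(int(x) for x in near),r,1,-1)
    y,x=np.nonzero(m&k);return np.array([x.mean(),y.mean()]),len(x)
E
python3 - <<'E'
from h import *
a=cv2.imread("pics/scene0.png")[...,::-1];b=cv2.imread("pics/top0.png")[...,::-1]
ends={"green":((350,197),(143,38),(124,232)),"red":((381,193),(103,48),(155,230)),"brass":((138,200),(112,45),(144,228))}
sc={"green":(183,163),"red":(160,156),"brass":(348,234)}
for c,(o,e1,e2) in ends.items():
    t,nt=blob(b,c,o);s,ns=blob(a,c,sc[c])
    X=tri(s,t);E=[onz("top",np.array(o)-22+(np.array(e)+.5)/6-.5,.012) for e in(e1,e2)]
    d=E[0]-E[1];print(c,t,nt,s,ns,"tri",X.round(4),"flat",onz("top",t,.02)[:2].round(4),"yaw",np.degrees(np.arctan2(d[1],d[0])).round(1),np.linalg.norm(d[:2]).round(3),"rodmid",(sum(E)/2).round(4))
C=[np.array([195,145])+(np.array(p)+.5)/5-.5 for p in((95,80),(633,121),(618,349),(78,310))]
W=[onz("top",p,.0585) for p in C];print(np.round(W,4))
c=sum(W)/4;d=W[0]-W[1]+W[3]-W[2];print("lid c",c.round(4),"y-axis yaw",np.degrees(np.arctan2(-d[0],d[1])))
H=[onz("top",np.array([195,145])+(np.array(p)+.5)/5-.5,.0965) for p in((262,293),(446,306))];print(np.round(H,4),(sum(H)/2).round(4))
print("scene handle pred",proj("scene",H))
cv2.imwrite("pics/c3.png",cv2.resize(a[150:240,180:300,::-1],None,fx=6,fy=6,interpolation=cv2.INTER_CUBIC))
E
```

```text
green [350.30232558 198.46511628] 43 [183.97368421 161.81578947] 38 tri [ 0.4751 -0.3587  0.0084] flat [ 0.4757 -0.3577] yaw -6.0 0.109 rodmid [ 0.4807 -0.358   0.012 ]
red [381.03921569 194.84313725] 51 [161.05555556 153.88888889] 36 tri [ 0.4875 -0.4638  0.013 ] flat [ 0.4881 -0.4632] yaw 15.9 0.107 rodmid [ 0.4921 -0.4623  0.012 ]h.py:25: RuntimeWarning: Mean of empty slice.
  y,x=np.nonzero(m&k);return np.array([x.mean(),y.mean()]),len(x)
  ret = ret.dtype.type(ret / rcount)
Traceback (most recent call last):
  File "h.py", line 16, in tri
    return least_squares(lambda X:np.r_[(proj("scene",X)-us)[0],(proj("top",X)-ut)[0]],[.55,0,.03]).x
           ~~~~~~~~~~~~~^^^^^^^^^^^^^^^^^^^^^^^^^^^^^^^^^^^^^^^^^^^^^^^^^^^^^^^^^^^^^^^^^^^^^^^^^^^
ValueError: Residuals are not finite in the initial point.
```

```bash
sed -i 's/smin+(40 if col=="brass" else 60)/(135 if col=="brass" else 190)/; s/\[...,2\]>170/[...,2]>185/' h.py
python3 - <<'E'
from h import *
a=cv2.imread("pics/scene0.png")[...,::-1];b=cv2.imread("pics/top0.png")[...,::-1]
print(cv2.cvtColor(b,cv2.COLOR_RGB2HSV)[200:204,136:140].reshape(-1,3).tolist()[::5])
ends={"green":((350,197),(143,38),(124,232)),"red":((381,193),(103,48),(155,230)),"brass":((138,200),(112,45),(144,228))}
sc={"green":(183,163),"red":(160,156),"brass":(348,234)}
for c,(o,e1,e2) in ends.items():
    t,nt=blob(b,c,o);s,ns=blob(a,c,sc[c])
    E=[onz("top",np.array(o)-22+(np.array(e)+.5)/6-.5,.012) for e in(e1,e2)]
    d=E[0]-E[1];print(c,t,nt,s,ns,"flat",onz("top",t,.02)[:2].round(4),"yaw",np.degrees(np.arctan2(d[1],d[0])).round(1),np.linalg.norm(d[:2]).round(3),"rodmid",(sum(E)/2).round(4))
    if nt*ns:print("tri",tri(s,t).round(4))
C=[np.array([195,145])+(np.array(p)+.5)/5-.5 for p in((95,80),(633,121),(618,349),(78,310))]
W=[onz("top",p,.0585) for p in C];print(np.round(W,4))
c=sum(W)/4;d=W[0]-W[1]+W[3]-W[2];print("lid c",c.round(4),"y-axis yaw",np.degrees(np.arctan2(-d[0],d[1])))
H=[onz("top",np.array([195,145])+(np.array(p)+.5)/5-.5,.0965) for p in((262,293),(446,306))];print(np.round(H,4),(sum(H)/2).round(4))
print("scene handle pred",proj("scene",H))
cv2.imwrite("pics/c3.png",cv2.resize(a[150:240,180:300,::-1],None,fx=6,fy=6,interpolation=cv2.INTER_CUBIC))
E
```

```text
[[21, 157, 210], [21, 152, 212], [21, 155, 216], [21, 160, 222]]
green [350.30232558 198.46511628] 43 [183.97368421 161.81578947] 38 flat [ 0.4757 -0.3577] yaw -6.0 0.109 rodmid [ 0.4807 -0.358   0.012 ]
tri [ 0.4751 -0.3587  0.0084]
red [381.03921569 194.84313725] 51 [161.05555556 153.88888889] 36 flat [ 0.4881 -0.4632] yaw 15.9 0.107 rodmid [ 0.4921 -0.4623  0.012 ]
tri [ 0.4875 -0.4638  0.013 ]
brass [136.46808511 200.78723404] 47 [348.76315789 231.84210526] 38 flat [0.4652 0.3552] yaw 10.8 0.104 rodmid [0.4669 0.3555 0.012 ]
tri [0.4649 0.3561 0.0189]
[[ 0.596   0.0966  0.0585]
 [ 0.5711 -0.2532  0.0585]
 [ 0.4229 -0.2429  0.0585]
 [ 0.447   0.1065  0.0585]]
lid c [ 0.5092 -0.0732  0.0585] y-axis yaw -4.005950141679636
[[ 0.458  -0.0117  0.0965]
 [ 0.4502 -0.1276  0.0965]] [ 0.4541 -0.0697  0.0965]
scene handle pred [[259.98298161 179.4515563 ]
 [233.85593395 166.08688294]]
```

View pics/c3.png

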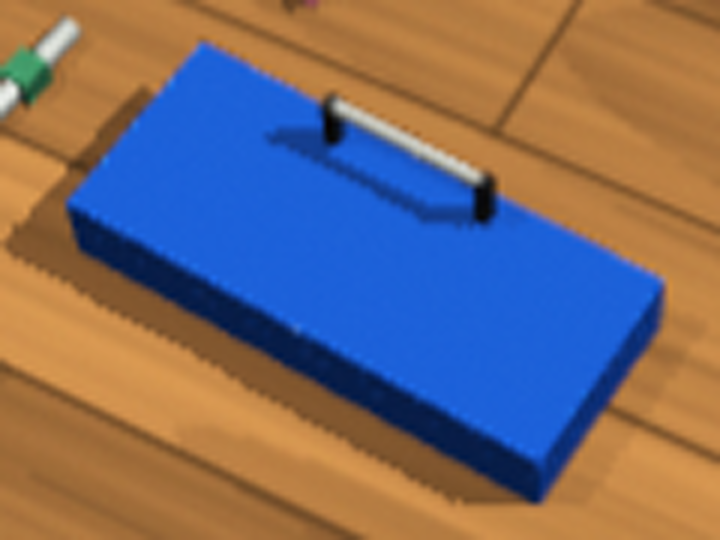

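```bash
cat >> h.py <<'E'
def st():
    o=sensors.get_obs();x,y,z,w=o["ee_rot"];from scipy.spatial.transform import Rotation as R
    M=R.from_quat(o["ee_rot"]).as_matrix();return o,M
def go(p,phi=None):
    "print tool-frame shift (mm), and az (deg), from the measured pose to p with tool x at world yaw phi"
    o,M=st();d=M.T@(np.array(p)-o["tool_pos"])*1000;f=np.degrees(np.arctan2(M[1,0],M[0,0]))
    az=None if phi is None else round((f-phi+180)%360-180,1)
    print("t%.1f"%o["time"],"at",o["tool_pos"].round(4),"phi%.1f"%f,"tilt",(M[:2,2]*57.3).round(2),"q7 %.2f"%o["qpos"][6],"F",o["force"].round(1),"| shift",d.round(1),"az",az)
E
python3 - <<'E'
from h import *
go([.40,-.40,.22],86);go([.454,-.07,.15],86);go([.454,-.07,.0775],86)
E
```

```text
t0.1 at [ 0.158  -0.6298  0.2176] phi14.1 tilt [-0.03  0.12] q7 -0.04 F [-0.3  0.2  0.4] | shift [ 290.6 -164.    -2. ] az -71.9
t0.1 at [ 0.158  -0.6298  0.2176] phi14.1 tilt [-0.03  0.12] q7 -0.04 F [-0.3  0.2  0.4] | shift [ 423.3 -470.7   68.7] az -71.9
t0.1 at [ 0.158  -0.6298  0.2176] phi14.1 tilt [-0.03  0.12] q7 -0.04 F [-0.3  0.2  0.4] | shift [ 423.3 -470.6  141.2] az -71.9
```

>>> jog_arm --increments '[{"tx": 291,"ty": -164,"tz": 0,"az": -72,"claw": 60},{"tx": 291,"ty": -164,"tz": 0,"az": -72,"claw": 60},{"tx": 291,"ty": -164,"tz": 0,"az": -72,"claw": 60},{"tx": 291,"ty": -164,"tz": 0,"az": -72,"claw": 60},{"tx": 291,"ty": -164,"tz": 0,"az": -72,"claw": 60},{"tx": 291,"ty": -164,"tz": 0,"az": -72,"claw": 60},{"tx": 423,"ty": -471,"tz": 69,"az": -72,"claw": 60},{"tx": 423,"ty": -471,"tz": 69,"az": -72,"claw": 60},{"tx": 423,"ty": -471,"tz": 69,"az": -72,"claw": 60},{"tx": 423,"ty": -471,"tz": 69,"az": -72,"claw": 60},{"tx": 423,"ty": -471,"tz": 69,"az": -72,"claw": 60},{"tx": 423,"ty": -471,"tz": 69,"az": -72,"claw": 60},{"tx": 423,"ty": -471,"tz": 69,"az": -72,"claw": 60},{"tx": 423,"ty": -471,"tz": 69,"az": -72,"claw": 60},{"tx": 423,"ty": -471,"tz": 69,"az": -72,"claw": 60},{"tx": 423,"ty": -471,"tz": 69,"az": -72,"claw": 60},{"tx": 423,"ty": -471,"tz": 69,"az": -72,"claw": 60},{"tx": 423,"ty": -471,"tz": 69,"az": -72,"claw": 60}]'

```text
invalid input at $.increments[0]: expected keys tx, ty, tz, ax, ay, az, claw
```

```bash
python3 - <<'E'
from h import *
go([.454,-.07,.0775],86)
a=snapshot("scene");b=snapshot("top")
A=cv2.resize(a[100:220,180:310,::-1],None,fx=3,fy=3,interpolation=cv2.INTER_CUBIC);B=cv2.resize(b[145:265,200:330,::-1],None,fx=3,fy=3,interpolation=cv2.INTER_CUBIC)
cv2.imwrite("pics/d1.png",np.hstack([A,B]))
E
```

```text
t0.1 at [ 0.158  -0.6298  0.2176] phi14.1 tilt [-0.03  0.12] q7 -0.04 F [-0.3  0.2  0.4] | shift [ 423.3 -470.6  141.2] az -71.9
```

View pics/d1.png

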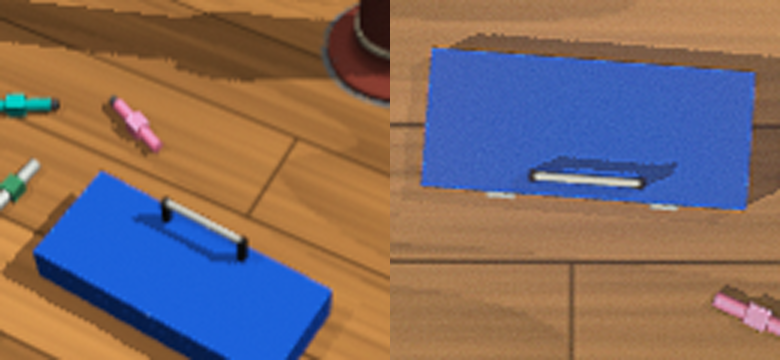

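The arm had not moved yet (every key is needed). The picture shows the closed case with the handle at about (266,205) in top.

>>> jog_arm --increments '[{"tx": 291,"ty": -164,"tz": 0,"ax": 0,"ay": 0,"az": -72,"claw": 60},{"tx": 291,"ty": -164,"tz": 0,"ax": 0,"ay": 0,"az": -72,"claw": 60},{"tx": 291,"ty": -164,"tz": 0,"ax": 0,"ay": 0,"az": -72,"claw": 60},{"tx": 291,"ty": -164,"tz": 0,"ax": 0,"ay": 0,"az": -72,"claw": 60},{"tx": 291,"ty": -164,"tz": 0,"ax": 0,"ay": 0,"az": -72,"claw": 60},{"tx": 291,"ty": -164,"tz": 0,"ax": 0,"ay": 0,"az": -72,"claw": 60},{"tx": 423,"ty": -471,"tz": 69,"ax": 0,"ay": 0,"az": -72,"claw": 60},{"tx": 423,"ty": -471,"tz": 69,"ax": 0,"ay": 0,"az": -72,"claw": 60},{"tx": 423,"ty": -471,"tz": 69,"ax": 0,"ay": 0,"az": -72,"claw": 60},{"tx": 423,"ty": -471,"tz": 69,"ax": 0,"ay": 0,"az": -72,"claw": 60},{"tx": 423,"ty": -471,"tz": 69,"ax": 0,"ay": 0,"az": -72,"claw": 60},{"tx": 423,"ty": -471,"tz": 69,"ax": 0,"ay": 0,"az": -72,"claw": 60},{"tx": 423,"ty": -471,"tz": 69,"ax": 0,"ay": 0,"az": -72,"claw": 60},{"tx": 423,"ty": -471,"tz": 69,"ax": 0,"ay": 0,"az": -72,"claw": 60},{"tx": 423,"ty": -471,"tz": 69,"ax": 0,"ay": 0,"az": -72,"claw": 60},{"tx": 423,"ty": -471,"tz": 69,"ax": 0,"ay": 0,"az": -72,"claw": 60},{"tx": 423,"ty": -471,"tz": 69,"ax": 0,"ay": 0,"az": -72,"claw": 60}]'

```text
time: 1.9
tool_pos: [0.4536, -0.0728, 0.1498]
ee_rot: [0.732, 0.681, -0.0, 0.0]
force: [0.2, 0.4, -0.6]
finger_gap: 0.648
grip_force: 0.0
```

```bash
python3 - <<'E'
from h import *
go([.454,-.07,.0775],86)
E
```

```text
t1.9 at [ 0.4536 -0.0728  0.1498] phi85.9 tilt [-0.   -0.07] q7 -0.23 F [ 0.2  0.4 -0.6] | shift [ 2.9  0.2 72.3] az -0.1
```

>>> jog_arm --increments '[{"tx": 3,"ty": 0,"tz": 40,"ax": 0,"ay": 0,"az": 0,"claw": 60},{"tx": 3,"ty": 0,"tz": 72,"ax": 0,"ay": 0,"az": 0,"claw": 60},{"tx": 3,"ty": 0,"tz": 72,"ax": 0,"ay": 0,"az": 0,"claw": 60},{"tx": 3,"ty": 0,"tz": 72,"ax": 0,"ay": 0,"az": 0,"claw": 60},{"tx": 3,"ty": 0,"tz": 72,"ax": 0,"ay": 0,"az": 0,"claw": 4},{"tx": 3,"ty": 0,"tz": 72,"ax": 0,"ay": 0,"az": 0,"claw": 4},{"tx": 3,"ty": 0,"tz": 72,"ax": 0,"ay": 0,"az": 0,"claw": 4},{"tx": 3,"ty": 0,"tz": 72,"ax": 0,"ay": 0,"az": 0,"claw": 4},{"tx": 3,"ty": 0,"tz": 72,"ax": 0,"ay": 0,"az": 0,"claw": 4},{"tx": 3,"ty": 0,"tz": 72,"ax": 0,"ay": 0,"az": 0,"claw": 4}]' --newtons 20

```text
time: 2.9
tool_pos: [0.4541, -0.0676, 0.0778]
ee_rot: [0.731, 0.683, 0.0, 0.0]
force: [0.5, -0.6, -0.0]
finger_gap: 0.181
grip_force: 0.0
```

```bash
python3 - <<'E'
from h import *
o,M=st();go([.454,-.07,.0775],86)
# arc in tool frame; hinge at handle + 130 along case x, -64 z
cx=np.array([np.cos(np.radians(-4)),np.sin(np.radians(-4)),0])
for th in np.arange(0,1.71,.1):
    c,s=np.cos(th),np.sin(th);a,b=-.130,.064
    dx,dz=a*c+b*s-a,-a*s+b*c-b
    print(round(th,1),(M.T@(cx*dx+[0,0,dz])*1000).round().astype(int).tolist())
E
```

```text
t2.9 at [ 0.4541 -0.0676  0.0778] phi86.1 tilt [ 0.01 -0.  ] q7 -0.32 F [ 0.5 -0.6 -0. ] | shift [-2.4  0.1  0.3] az 0.1
0.0 [0, 0, 0]
0.1 [0, 7, -13]
0.2 [0, 15, -25]
0.3 [0, 25, -36]
0.4 [0, 35, -46]
0.5 [0, 47, -54]
0.6 [0, 59, -62]
0.7 [0, 72, -69]
0.8 [0, 85, -74]
0.9 [0, 99, -78]
1.0 [0, 114, -80]
1.1 [0, 128, -81]
1.2 [0, 143, -80]
1.3 [0, 157, -78]
1.4 [0, 171, -75]
1.5 [0, 185, -70]
1.6 [0, 198, -64]
1.7 [0, 210, -57]
```

>>> jog_arm --increments '[{"tx": 0,"ty": 0,"tz": 0,"ax": 0,"ay": 0,"az": 0,"claw": 4},{"tx": 0,"ty": 0,"tz": 0,"ax": 0,"ay": 0,"az": 0,"claw": 4},{"tx": 0,"ty": 0,"tz": 0,"ax": 0,"ay": 0,"az": 0,"claw": 4},{"tx": 0,"ty": 7,"tz": -13,"ax": 0,"ay": 0,"az": 0,"claw": 4},{"tx": 0,"ty": 15,"tz": -25,"ax": 0,"ay": 0,"az": 0,"claw": 4},{"tx": 0,"ty": 25,"tz": -36,"ax": 0,"ay": 0,"az": 0,"claw": 4},{"tx": 0,"ty": 35,"tz": -46,"ax": 0,"ay": 0,"az": 0,"claw": 4},{"tx": 0,"ty": 47,"tz": -54,"ax": 0,"ay": 0,"az": 0,"claw": 4},{"tx": 0,"ty": 59,"tz": -62,"ax": 0,"ay": 0,"az": 0,"claw": 4},{"tx": 0,"ty": 72,"tz": -69,"ax": 0,"ay": 0,"az": 0,"claw": 4},{"tx": 0,"ty": 72,"tz": -69,"ax": 0,"ay": 0,"az": 0,"claw": 4}]'

```text
time: 4.0
tool_pos: [0.5231, -0.0725, 0.1471]
ee_rot: [0.731, 0.682, -0.003, -0.002]
force: [-4.6, 0.0, 5.5]
finger_gap: 0.1
grip_force: 20.0
```

>>> jog_arm --increments '[{"tx": 0,"ty": 13,"tz": -5,"ax": 0,"ay": 0,"az": 0,"claw": 4},{"tx": 0,"ty": 27,"tz": -9,"ax": 0,"ay": 0,"az": 0,"claw": 4},{"tx": 0,"ty": 42,"tz": -11,"ax": 0,"ay": 0,"az": 0,"claw": 4},{"tx": 0,"ty": 56,"tz": -12,"ax": 0,"ay": 0,"az": 0,"claw": 4},{"tx": 0,"ty": 71,"tz": -11,"ax": 0,"ay": 0,"az": 0,"claw": 4},{"tx": 0,"ty": 85,"tz": -9,"ax": 0,"ay": 0,"az": 0,"claw": 4},{"tx": 0,"ty": 99,"tz": -6,"ax": 0,"ay": 0,"az": 0,"claw": 4},{"tx": 0,"ty": 113,"tz": -1,"ax": 0,"ay": 0,"az": 0,"claw": 4},{"tx": 0,"ty": 126,"tz": 5,"ax": 0,"ay": 0,"az": 0,"claw": 4},{"tx": 0,"ty": 136,"tz": 10,"ax": 0,"ay": 0,"az": 0,"claw": 4},{"tx": 0,"ty": 136,"tz": 10,"ax": 0,"ay": 0,"az": 0,"claw": 4},{"tx": 0,"ty": 136,"tz": 10,"ax": 0,"ay": 0,"az": 0,"claw": 4}]'

```text
time: 5.2
tool_pos: [0.6606, -0.0822, 0.1361]
ee_rot: [0.731, 0.682, -0.001, -0.001]
force: [0.3, -0.2, -0.1]
finger_gap: 0.101
grip_force: 20.0
```

>>> jog_arm --increments '[{"tx": 0,"ty": 0,"tz": 0,"ax": 0,"ay": 0,"az": 0,"claw": 22},{"tx": 0,"ty": 0,"tz": 0,"ax": 0,"ay": 0,"az": 0,"claw": 22},{"tx": 0,"ty": 0,"tz": 0,"ax": 0,"ay": 0,"az": 0,"claw": 22},{"tx": 0,"ty": 2,"tz": -40,"ax": 0,"ay": 0,"az": 0,"claw": 22},{"tx": 0,"ty": 2,"tz": -80,"ax": 0,"ay": 0,"az": 0,"claw": 22},{"tx": 0,"ty": 2,"tz": -130,"ax": 0,"ay": 0,"az": 0,"claw": 22},{"tx": 0,"ty": 2,"tz": -130,"ax": 0,"ay": 0,"az": 0,"claw": 60},{"tx": -170,"ty": -100,"tz": -110,"ax": 0,"ay": 0,"az": 40,"claw": 60},{"tx": -170,"ty": -100,"tz": -110,"ax": 0,"ay": 0,"az": 40,"claw": 60},{"tx": -170,"ty": -100,"tz": -110,"ax": 0,"ay": 0,"az": 40,"claw": 60},{"tx": -340,"ty": -140,"tz": -110,"ax": 0,"ay": 0,"az": 80,"claw": 60},{"tx": -340,"ty": -140,"tz": -110,"ax": 0,"ay": 0,"az": 80,"claw": 60},{"tx": -340,"ty": -140,"tz": -110,"ax": 0,"ay": 0,"az": 80,"claw": 60},{"tx": -340,"ty": -140,"tz": -110,"ax": 0,"ay": 0,"az": 80,"claw": 60},{"tx": -340,"ty": -140,"tz": -110,"ax": 0,"ay": 0,"az": 80,"claw": 60},{"tx": -340,"ty": -140,"tz": -110,"ax": 0,"ay": 0,"az": 80,"claw": 60},{"tx": -340,"ty": -140,"tz": -110,"ax": 0,"ay": 0,"az": 80,"claw": 60}]'

```text
time: 6.9
tool_pos: [0.4976, -0.4121, 0.2461]
ee_rot: [0.999, 0.05, -0.0, -0.0]
force: [1.1, 0.2, 0.1]
finger_gap: 0.646
grip_force: 0.0
```

```bash
python3 - <<'E'
from h import *
go([.4755,-.358,.10],-6)
a=snapshot("scene");b=snapshot("top")
A=cv2.resize(a[110:230,140:310,::-1],None,fx=4,fy=4,interpolation=cv2.INTER_CUBIC);B=cv2.resize(b[145:225,200:370,::-1],None,fx=4,fy=4,interpolation=cv2.INTER_CUBIC)
B=cv2.copyMakeBorder(B,0,0,0,A.shape[1]-B.shape[1],cv2.BORDER_CONSTANT)
cv2.imwrite("pics/e1.png",np.vstack([A[:280*1+200],B])[:600])
cv2.imwrite("pics/e1s.png",A);cv2.imwrite("pics/e1t.png",B)
cv2.imwrite("pics/t1.png",b[...,::-1]);cv2.imwrite("pics/s1.png",a[...,::-1])
for c,t,s in(("green",(350,198),(184,162)),("red",(381,195),(161,154)),("brass",(136,201),(349,232))):
    t,nt=blob(b,c,t);s,ns=blob(a,c,s)
    print(c,t,nt,s,ns,tri(s,t).round(4) if nt*ns else 0)
E
```

```text
t6.9 at [ 0.4976 -0.4121  0.2461] phi5.7 tilt [-0.05  0.05] q7 -0.82 F [1.1 0.2 0.1] | shift [-16.5 -55.9 146.1] az 11.7
green [350.21276596 198.5106383 ] 47 [183.97368421 161.81578947] 38 [ 0.475  -0.3585  0.0084]
red [nan nan] 0 [160.97297297 153.83783784] 37 0
brass [136.74509804 200.80392157] 51 [348.76315789 231.84210526] 38 [0.4648 0.3556 0.0182]h.py:25: RuntimeWarning: Mean of empty slice.
  y,x=np.nonzero(m&k);return np.array([x.mean(),y.mean()]),len(x)
  ret = ret.dtype.type(ret / rcount)
```

View pics/e1s.png

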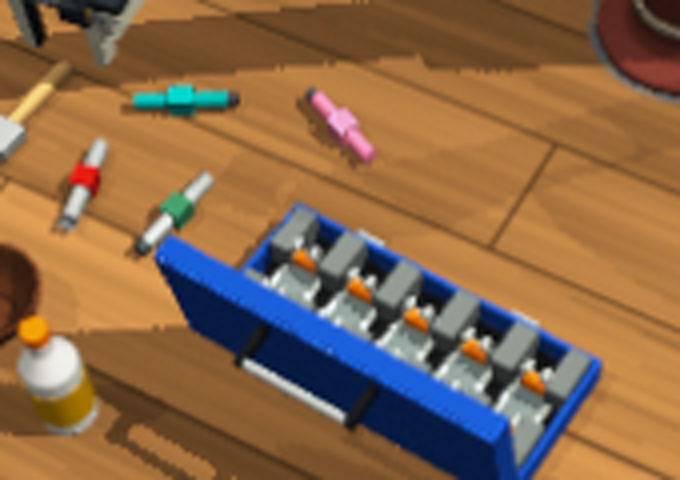

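View pics/e1t.png

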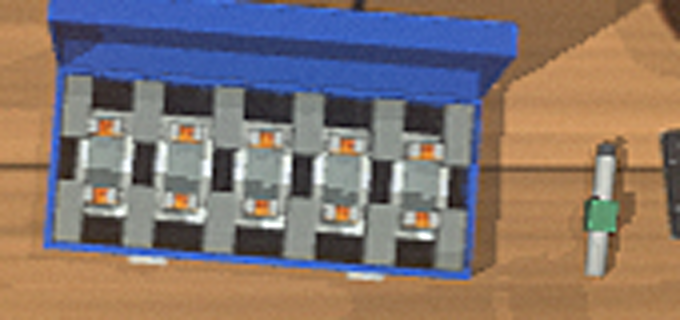

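```bash
python3 - <<'E'
from h import *
up=np.array([(106,127),(187,132),(267,139),(347,146),(428,151)]);lo=np.array([(102,196),(182,201),(262,208),(342,213),(423,219)])
S=np.array([(533,381),(474,351),(416,321),(359,291),(304,261)])
f=lambda p,o:np.array(o)+(np.array(p)+.5)/4-.5
for i in range(5):
    print(tri(f(S[i],(140,110)),f(up[i],(200,145))).round(4),tri(f(S[i],(140,110)),f(lo[i],(200,145))).round(4))
for z in(.04,.045):
    m=np.array([(onz("top",f(up[i],(200,145)),z)+onz("top",f(lo[i],(200,145)),z))/2 for i in range(5)])
    print(z,m.round(4).tolist(),np.diff(m[:,1]).round(4))
t=np.radians(-4);yc=np.array([-np.sin(t),np.cos(t)])
print([(np.array([.5092,-.0732])+k*.066*yc).round(4).tolist() for k in(2,1,0,-1,-2)])
E
```

```text
[0.5372 0.0652 0.092 ] [0.4905 0.0601 0.0165]
[0.5332 0.0018 0.0896] [ 0.4865 -0.0059  0.0147]
[ 0.528  -0.0618  0.0867] [ 0.481  -0.0726  0.0118]
[ 0.5227 -0.1258  0.0849] [ 0.477  -0.1391  0.0124]
[ 0.5185 -0.1898  0.086 ] [ 0.472  -0.2065  0.0125]
0.04 [[0.518, 0.0578, 0.04], [0.5141, -0.008, 0.04], [0.5087, -0.0735, 0.04], [0.504, -0.1391, 0.04], [0.4998, -0.2057, 0.04]] [-0.0658 -0.0655 -0.0656 -0.0667]
0.045 [[0.5177, 0.0576, 0.045], [0.5139, -0.008, 0.045], [0.5085, -0.0732, 0.045], [0.5038, -0.1386, 0.045], [0.4996, -0.2051, 0.045]] [-0.0656 -0.0652 -0.0654 -0.0665]
[[0.5184, 0.0585], [0.5138, -0.0074], [0.5092, -0.0732], [0.5046, -0.139], [0.5, -0.2049]]
```

>>> jog_arm --increments '[{"tx": -16,"ty": -56,"tz": 60,"ax": 0,"ay": 0,"az": 12,"claw": 60},{"tx": -16,"ty": -56,"tz": 120,"ax": 0,"ay": 0,"az": 12,"claw": 60},{"tx": -16,"ty": -56,"tz": 195,"ax": 0,"ay": 0,"az": 12,"claw": 60},{"tx": -16,"ty": -56,"tz": 195,"ax": 0,"ay": 0,"az": 12,"claw": 60},{"tx": -16,"ty": -56,"tz": 195,"ax": 0,"ay": 0,"az": 12,"claw": 60},{"tx": -16,"ty": -56,"tz": 195,"ax": 0,"ay": 0,"az": 12,"claw": 60}]'

```text
time: 7.6
tool_pos: [0.4761, -0.3564, 0.0503]
ee_rot: [0.999, -0.051, -0.002, -0.001]
force: [-0.2, 0.3, -0.7]
finger_gap: 0.644
grip_force: 0.0
```

```bash
python3 - <<'E'
from h import *
go([.4755,-.358,.005],-6)
E
```

```text
t7.6 at [ 0.4761 -0.3564  0.0503] phi-5.8 tilt [-0.17  0.16] q7 -1.04 F [-0.2  0.3 -0.7] | shift [-0.3  1.8 45.3] az 0.2
```

>>> jog_arm --increments '[{"tx": 0,"ty": 1,"tz": 30,"ax": 0,"ay": 0,"az": 0,"claw": 60},{"tx": 0,"ty": 1,"tz": 45,"ax": 0,"ay": 0,"az": 0,"claw": 60},{"tx": 0,"ty": 1,"tz": 45,"ax": 0,"ay": 0,"az": 0,"claw": 60},{"tx": 0,"ty": 1,"tz": 45,"ax": 0,"ay": 0,"az": 0,"claw": 15},{"tx": 0,"ty": 1,"tz": 45,"ax": 0,"ay": 0,"az": 0,"claw": 15},{"tx": 0,"ty": 1,"tz": 45,"ax": 0,"ay": 0,"az": 0,"claw": 15},{"tx": 0,"ty": 1,"tz": 45,"ax": 0,"ay": 0,"az": 0,"claw": 15},{"tx": 0,"ty": 1,"tz": 45,"ax": 0,"ay": 0,"az": 0,"claw": 15},{"tx": 0,"ty": 1,"tz": 45,"ax": 0,"ay": 0,"az": 0,"claw": 15},{"tx": 0,"ty": 1,"tz": 45,"ax": 0,"ay": 0,"az": 0,"claw": 15}]' --newtons 50

```text
time: 8.6
tool_pos: [0.4771, -0.3576, 0.0071]
ee_rot: [0.999, -0.051, 0.0, -0.001]
force: [-0.3, 1.5, 4.2]
finger_gap: 0.257
grip_force: 50.0
```

```bash
python3 - <<'E'
from h import *
go([.4755,-.358,.005],-6)
go([.4755,-.358,.12],-4)
go([.4999,-.2053,.12],-4)
go([.4999,-.2053,.04],-4)
E
```

```text
t8.6 at [ 0.4771 -0.3576  0.0071] phi-5.9 tilt [0.02 0.07] q7 -1.04 F [-0.3  1.5  4.2] | shift [-1.6  0.5  2.1] az 0.1
t8.6 at [ 0.4771 -0.3576  0.0071] phi-5.9 tilt [0.02 0.07] q7 -1.04 F [-0.3  1.5  4.2] | shift [  -1.5    0.4 -112.9] az -1.9
t8.6 at [ 0.4771 -0.3576  0.0071] phi-5.9 tilt [0.02 0.07] q7 -1.04 F [-0.3  1.5  4.2] | shift [   7.1 -154.  -112.7] az -1.9
t8.6 at [ 0.4771 -0.3576  0.0071] phi-5.9 tilt [0.02 0.07] q7 -1.04 F [-0.3  1.5  4.2] | shift [   7.1 -153.9  -32.7] az -1.9
```

>>> jog_arm --increments '[{"tx": 0,"ty": 0,"tz": -50,"ax": 0,"ay": 0,"az": -2,"claw": 15},{"tx": 0,"ty": 0,"tz": -100,"ax": 0,"ay": 0,"az": -2,"claw": 15},{"tx": 3,"ty": -50,"tz": -112,"ax": 0,"ay": 0,"az": -2,"claw": 15},{"tx": 6,"ty": -100,"tz": -112,"ax": 0,"ay": 0,"az": -2,"claw": 15},{"tx": 7,"ty": -154,"tz": -112,"ax": 0,"ay": 0,"az": -2,"claw": 15},{"tx": 7,"ty": -154,"tz": -72,"ax": 0,"ay": 0,"az": -2,"claw": 15},{"tx": 7,"ty": -154,"tz": -72,"ax": 0,"ay": 0,"az": -2,"claw": 15},{"tx": 7,"ty": -154,"tz": -72,"ax": 0,"ay": 0,"az": -2,"claw": 15},{"tx": 7,"ty": -154,"tz": -72,"ax": 0,"ay": 0,"az": -2,"claw": 15}]'

```text
time: 9.5
tool_pos: [0.4997, -0.209, 0.0796]
ee_rot: [0.999, -0.036, 0.001, 0.001]
force: [0.4, 0.1, -1.4]
finger_gap: 0.254
grip_force: 50.0
```

```bash
python3 - <<'E'
from h import *
go([.4999,-.2053,.0286],-4);print(sensors.get_obs()["finger_gap"])
a=snapshot("scene");b=snapshot("top")
A=cv2.resize(a[120:210,160:250,::-1],None,fx=4,fy=4,interpolation=cv2.INTER_CUBIC);B=cv2.resize(b[160:250,260:350,::-1],None,fx=4,fy=4,interpolation=cv2.INTER_CUBIC)
cv2.imwrite("pics/f1.png",np.hstack([A,B]))
E
```

```text
t9.5 at [ 0.4997 -0.209   0.0796] phi-4.1 tilt [ 0.08 -0.14] q7 -1.26 F [ 0.4  0.1 -1.4] | shift [-0.1 -3.8 51. ] az -0.1
0.25362092117485197
```

View pics/f1.png

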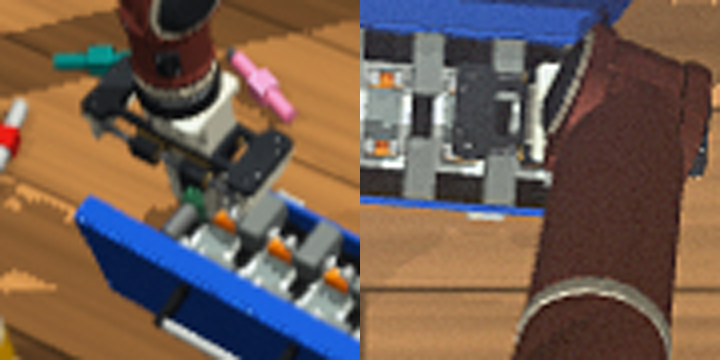

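>>> jog_arm --increments '[{"tx": 0,"ty": -2,"tz": 20,"ax": 0,"ay": 0,"az": 0,"claw": 15},{"tx": 0,"ty": -2,"tz": 22,"ax": 0,"ay": 0,"az": 0,"claw": 15},{"tx": 0,"ty": -2,"tz": 22,"ax": 0,"ay": 0,"az": 0,"claw": 15},{"tx": 0,"ty": -2,"tz": 22,"ax": 0,"ay": 0,"az": 0,"claw": 15}]'

```text
time: 10.0
tool_pos: [0.5001, -0.2048, 0.0575]
ee_rot: [0.999, -0.035, 0.001, 0.0]
force: [-0.0, -0.4, -1.3]
finger_gap: 0.254
grip_force: 50.0
```

```bash
python3 - <<'E'
from h import *
go([.4999,-.2053,.0286],-4)
E
```

```text
t10.0 at [ 0.5001 -0.2048  0.0575] phi-4.0 tilt [ 0.08 -0.04] q7 -1.26 F [-0.  -0.4 -1.3] | shift [-0.2  0.5 28.9] az 0.0
```

>>> jog_arm --increments '[{"tx": 0,"ty": 0,"tz": 8,"ax": 0,"ay": 0,"az": 0,"claw": 15},{"tx": 0,"ty": 0,"tz": 13,"ax": 0,"ay": 0,"az": 0,"claw": 15},{"tx": 0,"ty": 0,"tz": 16,"ax": 0,"ay": 0,"az": 0,"claw": 15},{"tx": 0,"ty": 0,"tz": 18,"ax": 0,"ay": 0,"az": 0,"claw": 15},{"tx": 0,"ty": 0,"tz": 20,"ax": 0,"ay": 0,"az": 0,"claw": 15}]'

```text
time: 10.5
tool_pos: [0.5011, -0.204, 0.0381]
ee_rot: [0.999, -0.034, 0.002, 0.0]
force: [0.5, 1.6, 5.5]
finger_gap: 0.253
grip_force: 50.0
```

>>> jog_arm --increments '[{"tx": 0,"ty": 0,"tz": 2,"ax": 0,"ay": 0,"az": 0,"claw": 15},{"tx": 0,"ty": 0,"tz": 4,"ax": 0,"ay": 0,"az": 0,"claw": 15}]'

```text
time: 10.7
tool_pos: [0.5008, -0.2038, 0.0328]
ee_rot: [0.999, -0.034, 0.001, -0.0]
force: [1.9, 0.5, -3.6]
finger_gap: 0.254
grip_force: 50.0
```

>>> jog_arm --increments '[{"tx": 0,"ty": 0,"tz": 2,"ax": 0,"ay": 0,"az": 0,"claw": 15},{"tx": 0,"ty": 0,"tz": 4,"ax": 0,"ay": 0,"az": 0,"claw": 15},{"tx": 0,"ty": 0,"tz": 4,"ax": 0,"ay": 0,"az": 0,"claw": 15}]'

```text
time: 11.0
tool_pos: [0.4998, -0.2034, 0.0285]
ee_rot: [0.999, -0.034, -0.0, -0.0]
force: [1.4, 2.5, -1.4]
finger_gap: 0.257
grip_force: 50.0
```

>>> jog_arm --increments '[{"tx": 0,"ty": 0,"tz": 2,"ax": 0,"ay": 0,"az": 0,"claw": 15},{"tx": 0,"ty": 0,"tz": 2,"ax": 0,"ay": 0,"az": 0,"claw": 15}]'

```text
time: 11.2
tool_pos: [0.4999, -0.2034, 0.0283]
ee_rot: [0.999, -0.034, 0.0, -0.0]
force: [-0.9, 3.5, 11.6]
finger_gap: 0.256
grip_force: 50.0
```

>>> jog_arm --increments '[{"tx": 0,"ty": 0,"tz": -2,"ax": 0,"ay": 0,"az": 0,"claw": 15},{"tx": 0,"ty": 0,"tz": -3,"ax": 0,"ay": 0,"az": 0,"claw": 15},{"tx": 0,"ty": 0,"tz": -4,"ax": 0,"ay": 0,"az": 0,"claw": 15}]'

```text
time: 11.5
tool_pos: [0.4998, -0.2034, 0.0297]
ee_rot: [0.999, -0.034, -0.0, -0.0]
force: [3.6, 1.1, -9.5]
finger_gap: 0.252
grip_force: 50.0
```

>>> jog_arm --increments '[{"tx": 0,"ty": 0,"tz": -0.5,"ax": 0,"ay": 0,"az": 0,"claw": 15},{"tx": 0,"ty": 0,"tz": -1,"ax": 0,"ay": 0,"az": 0,"claw": 15}]'

```text
time: 11.7
tool_pos: [0.4998, -0.2034, 0.0311]
ee_rot: [0.999, -0.034, -0.0, -0.0]
force: [3.7, 2.9, -9.4]
finger_gap: 0.251
grip_force: 50.0
```

>>> jog_arm --increments '[{"tx": 0,"ty": 0,"tz": -0.5,"ax": 0,"ay": 0,"az": 0,"claw": 15},{"tx": 0,"ty": 0,"tz": -1,"ax": 0,"ay": 0,"az": 0,"claw": 15}]'

```text
time: 11.9
tool_pos: [0.4998, -0.2035, 0.0325]
ee_rot: [0.999, -0.034, -0.0, -0.0]
force: [3.9, 3.0, -8.6]
finger_gap: 0.251
grip_force: 50.0
```

>>> jog_arm --increments '[{"tx": 0,"ty": 0,"tz": -0.5,"ax": 0,"ay": 0,"az": 0,"claw": 15},{"tx": 0,"ty": 0,"tz": -0.9,"ax": 0,"ay": 0,"az": 0,"claw": 15}]'

```text
time: 12.1
tool_pos: [0.4998, -0.2034, 0.0336]
ee_rot: [0.999, -0.034, 0.0, -0.0]
force: [3.2, 3.7, -8.3]
finger_gap: 0.257
grip_force: 50.0
```

```bash
python3 - <<'E'
from h import *
go([.4879,-.4634,.16],15.9);o,_=st();print(o["finger_gap"],o["tool_pos"])
E
```

```text
t12.1 at [ 0.4998 -0.2034  0.0336] phi-3.9 tilt [0.   0.05] q7 -1.26 F [ 3.2  3.7 -8.3] | shift [   5.8  260.1 -126.6] az -19.8
0.25683787304141853 [ 0.49979408 -0.20343218  0.03356425]
```

>>> jog_arm --increments '[{"tx": 0,"ty": 0,"tz": 0,"ax": 0,"ay": 0,"az": 0,"claw": 36},{"tx": 0,"ty": 0,"tz": 0,"ax": 0,"ay": 0,"az": 0,"claw": 36},{"tx": 0,"ty": 0,"tz": 0,"ax": 0,"ay": 0,"az": 0,"claw": 36},{"tx": 0,"ty": 0,"tz": -10,"ax": 0,"ay": 0,"az": 0,"claw": 36},{"tx": 0,"ty": 0,"tz": -40,"ax": 0,"ay": 0,"az": 0,"claw": 36},{"tx": 0,"ty": 0,"tz": -80,"ax": 0,"ay": 0,"az": 0,"claw": 36},{"tx": 2,"ty": 50,"tz": -110,"ax": 0,"ay": 0,"az": -10,"claw": 60},{"tx": 4,"ty": 100,"tz": -110,"ax": 0,"ay": 0,"az": -20,"claw": 60},{"tx": 5,"ty": 150,"tz": -110,"ax": 0,"ay": 0,"az": -20,"claw": 60},{"tx": 6,"ty": 200,"tz": -110,"ax": 0,"ay": 0,"az": -20,"claw": 60},{"tx": 6,"ty": 260,"tz": -90,"ax": 0,"ay": 0,"az": -20,"claw": 60},{"tx": 6,"ty": 260,"tz": -50,"ax": 0,"ay": 0,"az": -20,"claw": 60},{"tx": 6,"ty": 260,"tz": -20,"ax": 0,"ay": 0,"az": -20,"claw": 60},{"tx": 6,"ty": 260,"tz": -20,"ax": 0,"ay": 0,"az": -20,"claw": 60},{"tx": 6,"ty": 260,"tz": -20,"ax": 0,"ay": 0,"az": -20,"claw": 60}]'

```text
time: 13.6
tool_pos: [0.4883, -0.4636, 0.0545]
ee_rot: [0.99, 0.14, 0.0, -0.0]
force: [-0.7, -0.4, 0.8]
finger_gap: 0.642
grip_force: 0.0
```

```bash
python3 - <<'E'
from h import *
a=snapshot("scene");b=snapshot("top")
go([.4879,-.4634,.006],15.9)
for c,t,s in(("green",(305,193),(208,170)),("red",(381,195),(161,154)),("brass",(136,201),(349,232))):
    for n,im,q in(("top",b,t),("scene",a,s)):
        try: print(c,n,blob(im,c,q))
        except Exception as e: print(c,n,e)
A=cv2.resize(a[110:230,130:250,::-1],None,fx=3,fy=3,interpolation=cv2.INTER_CUBIC);B=cv2.resize(b[145:265,200:330,::-1],None,fx=3,fy=3,interpolation=cv2.INTER_CUBIC)
cv2.imwrite("pics/g1.png",np.hstack([A,B]))
E
```

```text
t13.7 at [ 0.4898 -0.4642  0.0564] phi16.2 tilt [ 0.21 -0.16] q7 -0.62 F [-0.4  0.6  0.7] | shift [-1.8 -1.5 50.4] az 0.3
green top (array([305.77083333, 191.04166667]), 48)
green scene (array([212.04255319, 176.        ]), 47)
red top (array([nan, nan]), 0)
red scene (array([161.29411765, 153.85294118]), 34)
brass top (array([136.67307692, 200.73076923]), 52)
brass scene (array([348.76923077, 231.92307692]), 39)h.py:25: RuntimeWarning: Mean of empty slice.
  y,x=np.nonzero(m&k);return np.array([x.mean(),y.mean()]),len(x)
  ret = ret.dtype.type(ret / rcount)
```

View pics/g1.png

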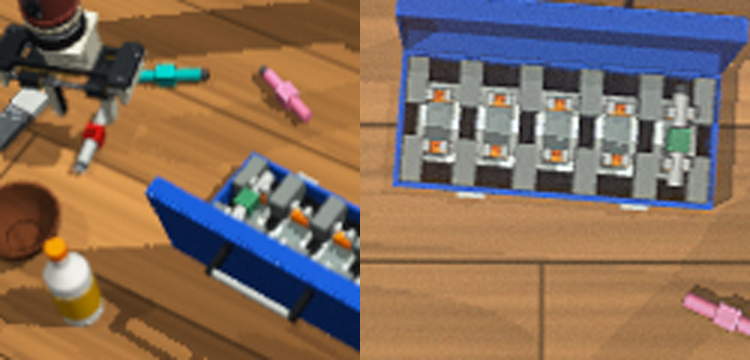

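>>> jog_arm --increments '[{"tx": -1,"ty": -1,"tz": 30,"ax": 0,"ay": 0,"az": 0,"claw": 60},{"tx": -1,"ty": -1,"tz": 47,"ax": 0,"ay": 0,"az": 0,"claw": 60},{"tx": -1,"ty": -1,"tz": 47,"ax": 0,"ay": 0,"az": 0,"claw": 60},{"tx": -1,"ty": -1,"tz": 47,"ax": 0,"ay": 0,"az": 0,"claw": 15},{"tx": -1,"ty": -1,"tz": 47,"ax": 0,"ay": 0,"az": 0,"claw": 15},{"tx": -1,"ty": -1,"tz": 47,"ax": 0,"ay": 0,"az": 0,"claw": 15},{"tx": -1,"ty": -1,"tz": 47,"ax": 0,"ay": 0,"az": 0,"claw": 15},{"tx": -1,"ty": -1,"tz": 47,"ax": 0,"ay": 0,"az": 0,"claw": 15},{"tx": -1,"ty": -1,"tz": 47,"ax": 0,"ay": 0,"az": 0,"claw": 15},{"tx": -1,"ty": -1,"tz": 47,"ax": 0,"ay": 0,"az": 0,"claw": 15}]' --newtons 50

```text
time: 14.7
tool_pos: [0.4869, -0.4633, 0.007]
ee_rot: [0.99, 0.14, 0.0, 0.0]
force: [-1.2, 1.2, 1.5]
finger_gap: 0.253
grip_force: 50.0
```

```bash
python3 - <<'E'
from h import *
go([.5043,-.138,.12],-4);go([.5043,-.138,.06],-4)
E
```

```text
t14.7 at [ 0.4869 -0.4633  0.007 ] phi16.1 tilt [ 0.02 -0.01] q7 -0.62 F [-1.2  1.2  1.5] | shift [ 106.9 -307.7 -113.1] az 20.1
t14.7 at [ 0.4869 -0.4633  0.007 ] phi16.1 tilt [ 0.02 -0.01] q7 -0.62 F [-1.2  1.2  1.5] | shift [ 106.9 -307.7  -53.1] az 20.1
```

>>> jog_arm --increments '[{"tx": 0,"ty": 0,"tz": -50,"ax": 0,"ay": 0,"az": 0,"claw": 15},{"tx": 0,"ty": 0,"tz": -100,"ax": 0,"ay": 0,"az": 5,"claw": 15},{"tx": 17,"ty": -50,"tz": -113,"ax": 0,"ay": 0,"az": 10,"claw": 15},{"tx": 34,"ty": -97,"tz": -113,"ax": 0,"ay": 0,"az": 20,"claw": 15},{"tx": 51,"ty": -144,"tz": -113,"ax": 0,"ay": 0,"az": 20,"claw": 15},{"tx": 68,"ty": -191,"tz": -113,"ax": 0,"ay": 0,"az": 20,"claw": 15},{"tx": 84,"ty": -238,"tz": -113,"ax": 0,"ay": 0,"az": 20,"claw": 15},{"tx": 100,"ty": -285,"tz": -113,"ax": 0,"ay": 0,"az": 20,"claw": 15},{"tx": 107,"ty": -308,"tz": -113,"ax": 0,"ay": 0,"az": 20,"claw": 15},{"tx": 107,"ty": -308,"tz": -75,"ax": 0,"ay": 0,"az": 20,"claw": 15},{"tx": 107,"ty": -308,"tz": -53,"ax": 0,"ay": 0,"az": 20,"claw": 15},{"tx": 107,"ty": -308,"tz": -53,"ax": 0,"ay": 0,"az": 20,"claw": 15},{"tx": 107,"ty": -308,"tz": -53,"ax": 0,"ay": 0,"az": 20,"claw": 15},{"tx": 107,"ty": -308,"tz": -53,"ax": 0,"ay": 0,"az": 20,"claw": 15}]'

```text
time: 16.1
tool_pos: [0.5051, -0.1382, 0.0607]
ee_rot: [0.999, -0.034, 0.001, 0.0]
force: [0.6, 0.7, -0.7]
finger_gap: 0.256
grip_force: 50.0
```

```bash
python3 - <<'E'
from h import *
go([.5043,-.138,.0285],-4)
E
```

```text
t16.1 at [ 0.5051 -0.1382  0.0607] phi-4.0 tilt [ 0.14 -0.04] q7 -1.37 F [ 0.6  0.7 -0.7] | shift [-0.9 -0.2 32.2] az 0.0
```

>>> jog_arm --increments '[{"tx": 0,"ty": 0,"tz": 10,"ax": 0,"ay": 0,"az": 0,"claw": 15},{"tx": 0,"ty": 0,"tz": 17,"ax": 0,"ay": 0,"az": 0,"claw": 15},{"tx": 0,"ty": 0,"tz": 21,"ax": 0,"ay": 0,"az": 0,"claw": 15},{"tx": 0,"ty": 0,"tz": 24,"ax": 0,"ay": 0,"az": 0,"claw": 15}]'

```text
time: 16.5
tool_pos: [0.5056, -0.1378, 0.0366]
ee_rot: [0.999, -0.034, 0.002, 0.0]
force: [0.1, 0.5, 3.7]
finger_gap: 0.259
grip_force: 50.0
```

>>> jog_arm --increments '[{"tx": 0,"ty": 0,"tz": 2,"ax": 0,"ay": 0,"az": 0,"claw": 15},{"tx": 0,"ty": 0,"tz": 4,"ax": 0,"ay": 0,"az": 0,"claw": 15}]'

```text
time: 16.7
tool_pos: [0.5051, -0.1376, 0.0314]
ee_rot: [0.999, -0.034, 0.001, 0.0]
force: [1.7, -0.5, -5.2]
finger_gap: 0.257
grip_force: 50.0
```

>>> jog_arm --increments '[{"tx": 0,"ty": 0,"tz": 2,"ax": 0,"ay": 0,"az": 0,"claw": 15},{"tx": 0,"ty": 0,"tz": 4,"ax": 0,"ay": 0,"az": 0,"claw": 15},{"tx": 0,"ty": 0,"tz": 4,"ax": 0,"ay": 0,"az": 0,"claw": 15}]'

```text
time: 17.0
tool_pos: [0.5044, -0.1374, 0.0282]
ee_rot: [0.999, -0.034, 0.0, -0.0]
force: [0.1, -0.4, 4.6]
finger_gap: 0.251
grip_force: 50.0
```

>>> jog_arm --increments '[{"tx": 0,"ty": 0,"tz": 1.5,"ax": 0,"ay": 0,"az": 0,"claw": 15},{"tx": 0,"ty": 0,"tz": 1.5,"ax": 0,"ay": 0,"az": 0,"claw": 15}]'

```text
time: 17.2
tool_pos: [0.5044, -0.1375, 0.0281]
ee_rot: [0.999, -0.034, 0.0, -0.0]
force: [-1.5, 2.0, 15.1]
finger_gap: 0.256
grip_force: 50.0
```

>>> jog_arm --increments '[{"tx": 0,"ty": 0,"tz": -2,"ax": 0,"ay": 0,"az": 0,"claw": 15},{"tx": 0,"ty": 0,"tz": -3,"ax": 0,"ay": 0,"az": 0,"claw": 15},{"tx": 0,"ty": 0,"tz": -4,"ax": 0,"ay": 0,"az": 0,"claw": 15}]'

```text
time: 17.5
tool_pos: [0.5043, -0.1374, 0.0292]
ee_rot: [0.999, -0.034, -0.0, -0.0]
force: [3.1, 0.9, -9.5]
finger_gap: 0.26
grip_force: 50.0
```

>>> jog_arm --increments '[{"tx": 0,"ty": 0,"tz": -0.5,"ax": 0,"ay": 0,"az": 0,"claw": 15},{"tx": 0,"ty": 0,"tz": -1,"ax": 0,"ay": 0,"az": 0,"claw": 15}]'

```text
time: 17.7
tool_pos: [0.5043, -0.1374, 0.0306]
ee_rot: [0.999, -0.034, -0.0, -0.0]
force: [3.1, 0.8, -9.5]
finger_gap: 0.259
grip_force: 50.0
```

>>> jog_arm --increments '[{"tx": 0,"ty": 0,"tz": -0.5,"ax": 0,"ay": 0,"az": 0,"claw": 15},{"tx": 0,"ty": 0,"tz": -1,"ax": 0,"ay": 0,"az": 0,"claw": 15}]'

```text
time: 17.9
tool_pos: [0.5043, -0.1374, 0.0319]
ee_rot: [0.999, -0.034, 0.0, -0.0]
force: [3.9, 0.9, -8.2]
finger_gap: 0.253
grip_force: 50.0
```

Clip D is sound as well; up to its stop at about 0.0332.

>>> jog_arm --increments '[{"tx": 0,"ty": 0,"tz": -0.5,"ax": 0,"ay": 0,"az": 0,"claw": 15},{"tx": 0,"ty": 0,"tz": -1,"ax": 0,"ay": 0,"az": 0,"claw": 15}]'

```text
time: 18.1
tool_pos: [0.5043, -0.1374, 0.0331]
ee_rot: [0.999, -0.034, 0.0, -0.0]
force: [3.6, 0.3, -8.4]
finger_gap: 0.254
grip_force: 50.0
```

```bash
python3 - <<'E'
from h import *
go([.466,.3555,.12],10.8)
E
```

```text
t18.1 at [ 0.5043 -0.1374  0.0331] phi-3.9 tilt [0.01 0.01] q7 -1.37 F [ 3.6  0.3 -8.4] | shift [ -71.8 -489.2  -86.8] az -14.7
```

>>> jog_arm --increments '[{"tx": 0,"ty": 0,"tz": 0,"ax": 0,"ay": 0,"az": 0,"claw": 36},{"tx": 0,"ty": 0,"tz": 0,"ax": 0,"ay": 0,"az": 0,"claw": 36},{"tx": 0,"ty": 0,"tz": 0,"ax": 0,"ay": 0,"az": 0,"claw": 36},{"tx": 0,"ty": 0,"tz": -10,"ax": 0,"ay": 0,"az": 0,"claw": 36},{"tx": 0,"ty": 0,"tz": -40,"ax": 0,"ay": 0,"az": 0,"claw": 36},{"tx": 0,"ty": 0,"tz": -85,"ax": 0,"ay": 0,"az": 0,"claw": 36},{"tx": -7,"ty": -49,"tz": -100,"ax": 0,"ay": 0,"az": -5,"claw": 60},{"tx": -14,"ty": -98,"tz": -100,"ax": 0,"ay": 0,"az": -10,"claw": 60},{"tx": -22,"ty": -147,"tz": -100,"ax": 0,"ay": 0,"az": -15,"claw": 60},{"tx": -29,"ty": -196,"tz": -100,"ax": 0,"ay": 0,"az": -15,"claw": 60},{"tx": -36,"ty": -245,"tz": -100,"ax": 0,"ay": 0,"az": -15,"claw": 60},{"tx": -43,"ty": -294,"tz": -100,"ax": 0,"ay": 0,"az": -15,"claw": 60},{"tx": -51,"ty": -343,"tz": -100,"ax": 0,"ay": 0,"az": -15,"claw": 60},{"tx": -58,"ty": -392,"tz": -100,"ax": 0,"ay": 0,"az": -15,"claw": 60},{"tx": -65,"ty": -440,"tz": -90,"ax": 0,"ay": 0,"az": -15,"claw": 60},{"tx": -72,"ty": -489,"tz": -80,"ax": 0,"ay": 0,"az": -15,"claw": 60},{"tx": -72,"ty": -489,"tz": -50,"ax": 0,"ay": 0,"az": -15,"claw": 60},{"tx": -72,"ty": -489,"tz": -25,"ax": 0,"ay": 0,"az": -15,"claw": 60},{"tx": -72,"ty": -489,"tz": -25,"ax": 0,"ay": 0,"az": -15,"claw": 60},{"tx": -72,"ty": -489,"tz": -25,"ax": 0,"ay": 0,"az": -15,"claw": 60}]'

```text
time: 20.1
tool_pos: [0.466, 0.3548, 0.0589]
ee_rot: [0.995, 0.096, 0.0, 0.0]
force: [-0.1, 0.8, 0.0]
finger_gap: 0.645
grip_force: 0.0
```

```bash
python3 - <<'E'
from h import *
a=snapshot("scene");b=snapshot("top")
go([.4655,.3555,.008],10.8)
for c,t,s in(("green",(305,191),(212,175)),("red",(285,190),(225,182)),("brass",(136,201),(349,232))):
    for n,im,q in(("top",b,t),("scene",a,s)): print(c,n,blob(im,c,q))
E
```

```text
t20.2 at [0.467  0.3554 0.06  ] phi11.0 tilt [0.15 0.1 ] q7 -2.06 F [ 0.1 -0.4 -0.3] | shift [-1.6 -0.3 52. ] az 0.2
green top (array([305.65853659, 191.43902439]), 41)
green scene (array([212.06521739, 175.95652174]), 46)
red top (array([285.3, 190. ]), 20)
red scene (array([225.82222222, 184.2       ]), 45)
brass top (array([134.66666667, 200.41666667]), 12)
brass scene (array([349.52, 231.44]), 25)
```

>>> jog_arm --increments '[{"tx": -1,"ty": 0,"tz": 30,"ax": 0,"ay": 0,"az": 0,"claw": 60},{"tx": -1,"ty": 0,"tz": 51,"ax": 0,"ay": 0,"az": 0,"claw": 60},{"tx": -1,"ty": 0,"tz": 51,"ax": 0,"ay": 0,"az": 0,"claw": 60},{"tx": -1,"ty": 0,"tz": 51,"ax": 0,"ay": 0,"az": 0,"claw": 15},{"tx": -1,"ty": 0,"tz": 51,"ax": 0,"ay": 0,"az": 0,"claw": 15},{"tx": -1,"ty": 0,"tz": 51,"ax": 0,"ay": 0,"az": 0,"claw": 15},{"tx": -1,"ty": 0,"tz": 51,"ax": 0,"ay": 0,"az": 0,"claw": 15},{"tx": -1,"ty": 0,"tz": 51,"ax": 0,"ay": 0,"az": 0,"claw": 15},{"tx": -1,"ty": 0,"tz": 51,"ax": 0,"ay": 0,"az": 0,"claw": 15},{"tx": -1,"ty": 0,"tz": 51,"ax": 0,"ay": 0,"az": 0,"claw": 15}]' --newtons 50

```text
time: 21.2
tool_pos: [0.465, 0.3551, 0.0077]
ee_rot: [0.995, 0.097, 0.0, -0.0]
force: [-0.5, 0.5, 4.7]
finger_gap: 0.251
grip_force: 50.0
```

```bash
python3 - <<'E'
from h import *
go([.518,.0588,.12],-4);go([.518,.0588,.061],-4)
E
```

```text
t21.2 at [0.465  0.3551 0.0077] phi11.1 tilt [0.03 0.02] q7 -2.06 F [-0.5  0.5  4.7] | shift [  -4.9  300.9 -112.4] az 15.1
t21.2 at [0.465  0.3551 0.0077] phi11.1 tilt [0.03 0.02] q7 -2.06 F [-0.5  0.5  4.7] | shift [ -4.9 300.9 -53.4] az 15.1
```

>>> jog_arm --increments '[{"tx": 0,"ty": 0,"tz": -50,"ax": 0,"ay": 0,"az": 0,"claw": 15},{"tx": 0,"ty": 0,"tz": -100,"ax": 0,"ay": 0,"az": 5,"claw": 15},{"tx": -1,"ty": 50,"tz": -112,"ax": 0,"ay": 0,"az": 10,"claw": 15},{"tx": -2,"ty": 100,"tz": -112,"ax": 0,"ay": 0,"az": 15,"claw": 15},{"tx": -3,"ty": 150,"tz": -112,"ax": 0,"ay": 0,"az": 15,"claw": 15},{"tx": -4,"ty": 200,"tz": -112,"ax": 0,"ay": 0,"az": 15,"claw": 15},{"tx": -5,"ty": 250,"tz": -112,"ax": 0,"ay": 0,"az": 15,"claw": 15},{"tx": -5,"ty": 301,"tz": -112,"ax": 0,"ay": 0,"az": 15,"claw": 15},{"tx": -5,"ty": 301,"tz": -75,"ax": 0,"ay": 0,"az": 15,"claw": 15},{"tx": -5,"ty": 301,"tz": -53,"ax": 0,"ay": 0,"az": 15,"claw": 15},{"tx": -5,"ty": 301,"tz": -53,"ax": 0,"ay": 0,"az": 15,"claw": 15},{"tx": -5,"ty": 301,"tz": -53,"ax": 0,"ay": 0,"az": 15,"claw": 15},{"tx": -5,"ty": 301,"tz": -53,"ax": 0,"ay": 0,"az": 15,"claw": 15}]'

```text
time: 22.5
tool_pos: [0.5186, 0.0594, 0.0611]
ee_rot: [0.999, -0.034, 0.001, -0.0]
force: [-0.3, 1.1, -1.4]
finger_gap: 0.256
grip_force: 50.0
```

```bash
python3 - <<'E'
from h import *
go([.518,.0588,.0292],-4)
E
```

```text
t22.5 at [0.5186 0.0594 0.0611] phi-3.9 tilt [0.13 0.03] q7 -1.74 F [-0.3  1.1 -1.4] | shift [-0.6  0.6 31.9] az 0.1
```

>>> jog_arm --increments '[{"tx": 0,"ty": 0,"tz": 10,"ax": 0,"ay": 0,"az": 0,"claw": 15},{"tx": 0,"ty": 0,"tz": 17,"ax": 0,"ay": 0,"az": 0,"claw": 15},{"tx": 0,"ty": 0,"tz": 21,"ax": 0,"ay": 0,"az": 0,"claw": 15},{"tx": 0,"ty": 0,"tz": 23,"ax": 0,"ay": 0,"az": 0,"claw": 15}]'

```text
time: 22.9
tool_pos: [0.5192, 0.0596, 0.0381]
ee_rot: [0.999, -0.034, 0.002, -0.001]
force: [0.1, 0.9, 4.8]
finger_gap: 0.252
grip_force: 50.0
```

>>> jog_arm --increments '[{"tx": 0,"ty": 0,"tz": 2,"ax": 0,"ay": 0,"az": 0,"claw": 15},{"tx": 0,"ty": 0,"tz": 4,"ax": 0,"ay": 0,"az": 0,"claw": 15}]'

```text
time: 23.1
tool_pos: [0.5189, 0.0593, 0.0332]
ee_rot: [0.999, -0.034, 0.001, -0.0]
force: [1.8, 1.7, -3.1]
finger_gap: 0.252
grip_force: 50.0
```

>>> jog_arm --increments '[{"tx": 0,"ty": 0,"tz": 2,"ax": 0,"ay": 0,"az": 0,"claw": 15},{"tx": 0,"ty": 0,"tz": 4,"ax": 0,"ay": 0,"az": 0,"claw": 15},{"tx": 0,"ty": 0,"tz": 5,"ax": 0,"ay": 0,"az": 0,"claw": 15}]'

```text
time: 23.4
tool_pos: [0.5179, 0.0599, 0.0288]
ee_rot: [0.999, -0.034, 0.0, -0.001]
force: [-1.4, 3.1, 12.0]
finger_gap: 0.253
grip_force: 50.0
```

>>> jog_arm --increments '[{"tx": 0,"ty": 0,"tz": 1.5,"ax": 0,"ay": 0,"az": 0,"claw": 15},{"tx": 0,"ty": 0,"tz": 1.5,"ax": 0,"ay": 0,"az": 0,"claw": 15}]'

```text
time: 23.6
tool_pos: [0.518, 0.06, 0.0288]
ee_rot: [0.999, -0.034, 0.0, -0.001]
force: [-2.3, 2.6, 16.0]
finger_gap: 0.249
grip_force: 50.0
```

>>> jog_arm --increments '[{"tx": 0,"ty": 0,"tz": -2,"ax": 0,"ay": 0,"az": 0,"claw": 15},{"tx": 0,"ty": 0,"tz": -3,"ax": 0,"ay": 0,"az": 0,"claw": 15},{"tx": 0,"ty": 0,"tz": -4,"ax": 0,"ay": 0,"az": 0,"claw": 15}]'

```text
time: 23.9
tool_pos: [0.5178, 0.0599, 0.0297]
ee_rot: [0.999, -0.034, 0.0, -0.001]
force: [3.1, 5.0, -8.3]
finger_gap: 0.254
grip_force: 50.0
```

>>> jog_arm --increments '[{"tx": 0,"ty": 0,"tz": -0.5,"ax": 0,"ay": 0,"az": 0,"claw": 15},{"tx": 0,"ty": 0,"tz": -1,"ax": 0,"ay": 0,"az": 0,"claw": 15}]'

```text
time: 24.1
tool_pos: [0.5179, 0.0599, 0.0305]
ee_rot: [0.999, -0.034, -0.0, -0.001]
force: [3.9, 5.1, -8.7]
finger_gap: 0.256
grip_force: 50.0
```

>>> jog_arm --increments '[{"tx": 0,"ty": 0,"tz": -0.5,"ax": 0,"ay": 0,"az": 0,"claw": 15},{"tx": 0,"ty": 0,"tz": -1,"ax": 0,"ay": 0,"az": 0,"claw": 15}]'

```text
time: 24.3
tool_pos: [0.5179, 0.0599, 0.0314]
ee_rot: [0.999, -0.034, -0.0, -0.001]
force: [3.7, 4.6, -9.4]
finger_gap: 0.254
grip_force: 50.0
```

>>> jog_arm --increments '[{"tx": 0,"ty": 0,"tz": -0.5,"ax": 0,"ay": 0,"az": 0,"claw": 15},{"tx": 0,"ty": 0,"tz": -1,"ax": 0,"ay": 0,"az": 0,"claw": 15},{"tx": 0,"ty": 0,"tz": -1.5,"ax": 0,"ay": 0,"az": 0,"claw": 15}]'

```text
time: 24.6
tool_pos: [0.5179, 0.0599, 0.0329]
ee_rot: [0.999, -0.034, -0.0, -0.001]
force: [2.4, 4.3, -10.0]
finger_gap: 0.251
grip_force: 50.0
```

>>> jog_arm --increments '[{"tx": 0,"ty": 0,"tz": -0.4,"ax": 0,"ay": 0,"az": 0,"claw": 15},{"tx": 0,"ty": 0,"tz": -0.8,"ax": 0,"ay": 0,"az": 0,"claw": 15}]'

```text
time: 24.8
tool_pos: [0.5179, 0.0599, 0.0337]
ee_rot: [0.999, -0.034, -0.0, -0.001]
force: [2.7, 5.1, -9.1]
finger_gap: 0.253
grip_force: 50.0
```

>>> jog_arm --increments '[{"tx": 0,"ty": 0,"tz": 0,"ax": 0,"ay": 0,"az": 0,"claw": 36},{"tx": 0,"ty": 0,"tz": 0,"ax": 0,"ay": 0,"az": 0,"claw": 36},{"tx": 0,"ty": 0,"tz": 0,"ax": 0,"ay": 0,"az": 0,"claw": 36},{"tx": 0,"ty": 0,"tz": -10,"ax": 0,"ay": 0,"az": 0,"claw": 36},{"tx": 0,"ty": 0,"tz": -40,"ax": 0,"ay": 0,"az": 0,"claw": 36},{"tx": 0,"ty": 0,"tz": -85,"ax": 0,"ay": 0,"az": 0,"claw": 36},{"tx": 0,"ty": -50,"tz": -130,"ax": 0,"ay": 0,"az": 0,"claw": 36},{"tx": 0,"ty": -100,"tz": -180,"ax": 0,"ay": 0,"az": -8,"claw": 36},{"tx": 0,"ty": -150,"tz": -220,"ax": 0,"ay": 0,"az": -16,"claw": 36},{"tx": 0,"ty": -190,"tz": -220,"ax": 0,"ay": 0,"az": -24,"claw": 36},{"tx": 0,"ty": -190,"tz": -220,"ax": 0,"ay": 0,"az": -32,"claw": 36},{"tx": 0,"ty": -190,"tz": -220,"ax": 0,"ay": 0,"az": -40,"claw": 36}]'

```text
time: 26.0
tool_pos: [0.53, 0.2555, 0.2583]
ee_rot: [0.948, 0.317, 0.003, -0.003]
force: [-1.0, 0.3, -0.1]
finger_gap: 0.391
grip_force: 0.0
```

```bash
python3 - <<'E'
from h import *
a=snapshot("scene");b=snapshot("top")
go([.6606,-.0822,.25],86)
for c,t,s in(("green",(305,191),(212,175)),("red",(285,190),(225,183)),("brass",(226,187),(268,205))):
    t,_=blob(b,c,t,9);s,_=blob(a,c,s,9);print(c,t,s,tri(s,t).round(4))
A=cv2.resize(a[140:240,180:300,::-1],None,fx=4,fy=4,interpolation=cv2.INTER_CUBIC);B=cv2.resize(b[:,:,::-1],None,fx=.8,fy=.8)
B=cv2.resize(b[140:240,200:320,::-1],None,fx=4,fy=4,interpolation=cv2.INTER_CUBIC)
cv2.imwrite("pics/i1.png",np.hstack([A,B])[:, :]);cv2.imwrite("pics/i1.png",cv2.resize(np.hstack([A,B]),(800,333)));cv2.imwrite("pics/t3.png",b[...,::-1])
E
```

```text
t26.1 at [0.5303 0.2488 0.2559] phi36.2 tilt [0.05 0.01] q7 -1.48 F [-0.  -0.6 -0.2] | shift [-90.2 344.1   6. ] az -49.8
green [305.86 191.12] [212.0625     176.10416667] [ 0.4983 -0.2041  0.0399]
red [285.46153846 188.84615385] [225.54347826 184.23913043] [ 0.5059 -0.1376  0.0394]
brass [225.20408163 184.81632653] [270.12820513 206.8974359 ] [0.5178 0.0602 0.0433]
```

View pics/i1.png

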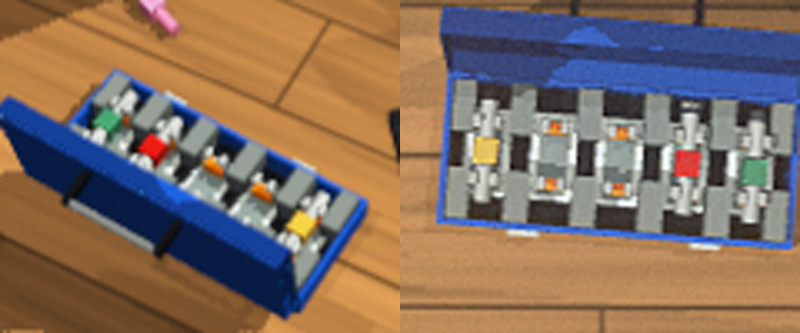

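View pics/t3.png

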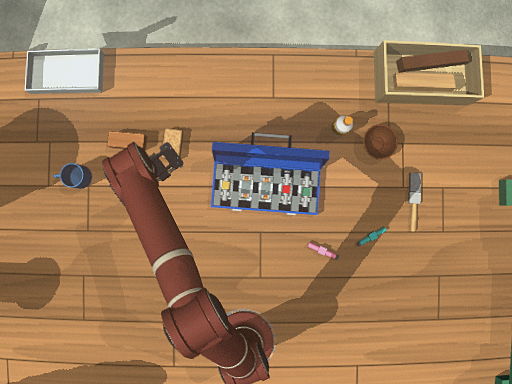

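>>> jog_arm --increments '[{"tx": -12,"ty": 48,"tz": 0,"ax": 0,"ay": 0,"az": -8,"claw": 22},{"tx": -24,"ty": 96,"tz": 0,"ax": 0,"ay": 0,"az": -16,"claw": 22},{"tx": -36,"ty": 144,"tz": 0,"ax": 0,"ay": 0,"az": -24,"claw": 22},{"tx": -50,"ty": 190,"tz": 0,"ax": 0,"ay": 0,"az": -32,"claw": 22},{"tx": -62,"ty": 236,"tz": 0,"ax": 0,"ay": 0,"az": -40,"claw": 22},{"tx": -74,"ty": 282,"tz": 0,"ax": 0,"ay": 0,"az": -48,"claw": 22},{"tx": -90,"ty": 328,"tz": 0,"ax": 0,"ay": 0,"az": -50,"claw": 22},{"tx": -90,"ty": 344,"tz": 0,"ax": 0,"ay": 0,"az": -50,"claw": 22},{"tx": -90,"ty": 344,"tz": 0,"ax": 0,"ay": 0,"az": -50,"claw": 22},{"tx": -90,"ty": 344,"tz": 0,"ax": 0,"ay": 0,"az": -50,"claw": 22},{"tx": -90,"ty": 344,"tz": 0,"ax": 0,"ay": 0,"az": -50,"claw": 22},{"tx": -90,"ty": 344,"tz": 0,"ax": 0,"ay": 0,"az": -50,"claw": 22}]'

```text
time: 27.3
tool_pos: [0.6601, -0.0804, 0.2553]
ee_rot: [0.73, 0.684, 0.0, -0.0]
force: [0.3, 0.6, 0.6]
finger_gap: 0.238
grip_force: 0.0
```

```bash
python3 - <<'E'
from h import *
go([.6606,-.0822,.136],86)
b=cv2.imread("pics/t3.png")[...,::-1]
g=cv2.cvtColor(b,cv2.COLOR_RGB2GRAY)[130:145,262:282];print(g[:,::5].T.tolist());print(onz("top",(271,136),.153), proj("top",[.6606,-.0822,.1548]))
E
```

```text
t27.3 at [ 0.6601 -0.0804  0.2553] phi86.2 tilt [-0.01  0.04] q7 -0.13 F [0.3 0.6 0.6] | shift [ -1.8   0.7 119.3] az 0.2
[[96, 96, 93, 98, 143, 142, 94, 85, 84, 93, 85, 65, 78, 104, 104], [92, 98, 94, 84, 130, 152, 123, 87, 94, 98, 90, 69, 81, 100, 102], [99, 95, 96, 87, 119, 153, 138, 86, 82, 92, 97, 71, 77, 101, 99], [95, 97, 96, 87, 87, 139, 148, 104, 90, 93, 92, 71, 75, 104, 102]]
[ 0.66244288 -0.08358492  0.153     ] [[270.582963   136.50327682]]
```

>>> jog_arm --increments '[{"tx": -2,"ty": 3,"tz": 40,"ax": 0,"ay": 0,"az": 0,"claw": 26},{"tx": -2,"ty": 3,"tz": 70,"ax": 0,"ay": 0,"az": 0,"claw": 26},{"tx": -2,"ty": 3,"tz": 85,"ax": 0,"ay": 0,"az": 0,"claw": 26},{"tx": -2,"ty": 3,"tz": 95,"ax": 0,"ay": 0,"az": 0,"claw": 26},{"tx": -2,"ty": 3,"tz": 105,"ax": 0,"ay": 0,"az": 0,"claw": 26},{"tx": -2,"ty": 3,"tz": 115,"ax": 0,"ay": 0,"az": 0,"claw": 26},{"tx": -2,"ty": 3,"tz": 119,"ax": 0,"ay": 0,"az": 0,"claw": 26},{"tx": -2,"ty": 3,"tz": 119,"ax": 0,"ay": 0,"az": 0,"claw": 26}]'

```text
time: 28.1
tool_pos: [0.6633, -0.0849, 0.1356]
ee_rot: [0.731, 0.683, -0.0, -0.0]
force: [-0.1, -0.5, -0.7]
finger_gap: 0.276
grip_force: 0.0
```

>>> jog_arm --increments '[{"tx": 0,"ty": 0,"tz": 0,"ax": 0,"ay": 0,"az": 0,"claw": 4},{"tx": 0,"ty": 0,"tz": 0,"ax": 0,"ay": 0,"az": 0,"claw": 4},{"tx": 0,"ty": 0,"tz": 0,"ax": 0,"ay": 0,"az": 0,"claw": 4},{"tx": 0,"ty": 0,"tz": 0,"ax": 0,"ay": 0,"az": 0,"claw": 4},{"tx": 0,"ty": 0,"tz": 0,"ax": 0,"ay": 0,"az": 0,"claw": 4}]' --newtons 20

```text
time: 28.6
tool_pos: [0.6649, -0.0851, 0.137]
ee_rot: [0.731, 0.682, 0.001, 0.001]
force: [1.9, 0.4, 1.9]
finger_gap: 0.099
grip_force: 20.0
```

>>> jog_arm --increments '[{"tx": 0,"ty": -12,"tz": -7,"ax": 0,"ay": 0,"az": 0,"claw": 4},{"tx": 0,"ty": -25,"tz": -13,"ax": 0,"ay": 0,"az": 0,"claw": 4},{"tx": 0,"ty": -39,"tz": -18,"ax": 0,"ay": 0,"az": 0,"claw": 4},{"tx": 0,"ty": -53,"tz": -21,"ax": 0,"ay": 0,"az": 0,"claw": 4},{"tx": 0,"ty": -67,"tz": -23,"ax": 0,"ay": 0,"az": 0,"claw": 4},{"tx": 0,"ty": -82,"tz": -24,"ax": 0,"ay": 0,"az": 0,"claw": 4},{"tx": 0,"ty": -96,"tz": -23,"ax": 0,"ay": 0,"az": 0,"claw": 4},{"tx": 0,"ty": -111,"tz": -21,"ax": 0,"ay": 0,"az": 0,"claw": 4},{"tx": 0,"ty": -125,"tz": -17,"ax": 0,"ay": 0,"az": 0,"claw": 4},{"tx": 0,"ty": -138,"tz": -12,"ax": 0,"ay": 0,"az": 0,"claw": 4},{"tx": 0,"ty": -138,"tz": -12,"ax": 0,"ay": 0,"az": 0,"claw": 4}]'

```text
time: 29.7
tool_pos: [0.5223, -0.0747, 0.1469]
ee_rot: [0.731, 0.683, -0.002, -0.003]
force: [-1.5, 1.4, 1.5]
finger_gap: 0.104
grip_force: 20.0
```

>>> jog_arm --increments '[{"tx": 0,"ty": -13,"tz": 7,"ax": 0,"ay": 0,"az": 0,"claw": 4},{"tx": 0,"ty": -25,"tz": 15,"ax": 0,"ay": 0,"az": 0,"claw": 4},{"tx": 0,"ty": -37,"tz": 23,"ax": 0,"ay": 0,"az": 0,"claw": 4},{"tx": 0,"ty": -47,"tz": 33,"ax": 0,"ay": 0,"az": 0,"claw": 4},{"tx": 0,"ty": -57,"tz": 44,"ax": 0,"ay": 0,"az": 0,"claw": 4},{"tx": 0,"ty": -65,"tz": 56,"ax": 0,"ay": 0,"az": 0,"claw": 4},{"tx": 0,"ty": -69,"tz": 63,"ax": 0,"ay": 0,"az": 0,"claw": 4},{"tx": 0,"ty": -72,"tz": 68,"ax": 0,"ay": 0,"az": 0,"claw": 4},{"tx": 0,"ty": -72,"tz": 69,"ax": 0,"ay": 0,"az": 0,"claw": 4},{"tx": 0,"ty": -72,"tz": 70,"ax": 0,"ay": 0,"az": 0,"claw": 4}]'

```text
time: 30.7
tool_pos: [0.4563, -0.0702, 0.0807]
ee_rot: [0.731, 0.683, 0.001, 0.002]
force: [-3.6, 2.2, 28.7]
finger_gap: 0.1
grip_force: 20.0
```

>>> jog_arm --increments '[{"tx": 0,"ty": 0,"tz": -2,"ax": 0,"ay": 0,"az": 0,"claw": 4},{"tx": 0,"ty": 0,"tz": -2,"ax": 0,"ay": 0,"az": 0,"claw": 40},{"tx": 0,"ty": 0,"tz": -2,"ax": 0,"ay": 0,"az": 0,"claw": 40},{"tx": 0,"ty": 0,"tz": -2,"ax": 0,"ay": 0,"az": 0,"claw": 40},{"tx": 0,"ty": 0,"tz": -2,"ax": 0,"ay": 0,"az": 0,"claw": 40},{"tx": 0,"ty": 0,"tz": -40,"ax": 0,"ay": 0,"az": 0,"claw": 40},{"tx": 0,"ty": 0,"tz": -80,"ax": 0,"ay": 0,"az": 0,"claw": 40},{"tx": -50,"ty": 0,"tz": -120,"ax": 0,"ay": 0,"az": 0,"claw": 40},{"tx": -100,"ty": 0,"tz": -120,"ax": 0,"ay": 0,"az": 0,"claw": 40},{"tx": -150,"ty": 0,"tz": -120,"ax": 0,"ay": 0,"az": 0,"claw": 40},{"tx": -200,"ty": 0,"tz": -120,"ax": 0,"ay": 0,"az": 0,"claw": 40},{"tx": -250,"ty": 0,"tz": -120,"ax": 0,"ay": 0,"az": 0,"claw": 40},{"tx": -300,"ty": 0,"tz": -120,"ax": 0,"ay": 0,"az": 0,"claw": 40},{"tx": -300,"ty": 0,"tz": -120,"ax": 0,"ay": 0,"az": 0,"claw": 40},{"tx": -300,"ty": 0,"tz": -120,"ax": 0,"ay": 0,"az": 0,"claw": 40}]'

```text
time: 32.2
tool_pos: [0.4317, -0.3725, 0.1969]
ee_rot: [0.733, 0.681, -0.001, -0.001]
force: [0.9, 0.6, 0.1]
finger_gap: 0.428
grip_force: 0.0
```

```bash
python3 - <<'E'
from h import *
a=snapshot("scene");b=snapshot("top");go([.5,0,.2])
a0=cv2.imread("pics/scene0.png")[...,::-1];b0=cv2.imread("pics/top0.png")[...,::-1]
B=lambda im:((im[...,2]>140)&(im[...,0]<90)).astype(np.uint8)
for x,x0,(r,c) in((a,a0,(slice(150,240),slice(180,300))),(b,b0,(slice(150,225),slice(200,335)))):
    print(B(x)[r,c].sum(),B(x0)[r,c].sum(),(B(x)[r,c]^B(x0)[r,c]).sum())
A=lambda im:cv2.resize(im[150:240,180:300,::-1],None,fx=3.3,fy=3.3,interpolation=cv2.INTER_CUBIC)
cv2.imwrite("pics/j1.png",np.hstack([A(a0),A(a)]))
E
```

```text
t32.3 at [ 0.4336 -0.368   0.1974] phi86.2 tilt [-0.03  0.14] q7 0.43 F [ 0.3  0.6 -0.1] | shift [371.6  41.7  -1.7] az None
3107 3096 13
4714 4678 40
```

View pics/j1.png

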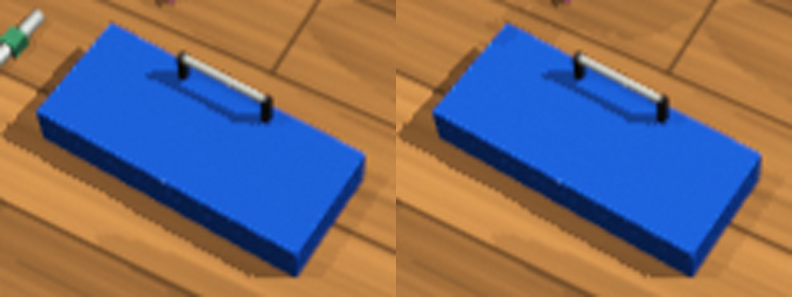

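The lid looks the same as in the first closed picture, and the gripper is clear of everything. I'm handing in the job.

```bash
python3 -c "from cell import finish_job; print(finish_job())"
```

```text
the job is handed in; nothing more can be done
None
```

The job is handed in: I found three centres on the bench (green, red and brass; no blue one), and each went into its own clip, held a pull of about 9–10 N with its shoe rising about 5 mm, the worn clip was never met (two clips stay empty), and the lid is closed again.

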